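# Free the scale's transit screw and weigh in the old lock cylinders

### The arm

A 6-joint arm with a two-finger parallel gripper is mounted at the origin on a cart in front of the work surface, level with it; the furniture and walls round the work are solid. World frame = base frame: x ahead of the robot, y to its left, z up, the work surface at z = 0. Lengths are in m, angles in rad, forces in N, time in s.
With the tool pointing down it reaches from about 0.325 to 0.875 m from the base axis. Payload 4.4 kg.
Tool frame: the origin (TCP) lies midway between the tips of the shut fingers; the grasp point (between the pads) lies 19 mm behind it; z points along the fingers, y is the line along which they close (so a half turn about z gives the same grasp; the last joint's range is limited). The gripper opens to 85 mm and grips with 20 to 120 N. Pads are 22 mm wide; open, the fingers measure 114 mm over their backs; the gripper's body (76 mm by 85 mm) begins 54 mm behind the grasp point. The pads swing forward as they close: fully open they stand 13 mm farther back than shut.
Start: joints at [-1.274, 0.207, 1.542, -0, 1.393, -0.15], TCP at [0.249, -0.518, 0.231] pointing down, gripper open.
Joint ranges: [-2.73, 2.73], [-0.86, 2.22], [0.23, 2.46], [-1.11, 4.25], [0.08, 2.63], [-2.82, 2.82]. Speed limits (rad/s): [2.79, 2.79, 3.14, 3.14, 3.14, 3.14].

### API

Orientations are given as a unit quaternion [w, x, y, z].
In Python, from station import bot gives the robot as it stands. The module is installed in compiled form; this text tells all that it offers.
- The arm moves only by the tool drive_tool, never from a script. Its argument "plan" is a list of rows, each a list of 3 entries, a list of its own where there are three numbers: the turn, a rotation vector about the tool's x, y, z in rad, then the shift along the tool's x, y, z in m, then the opening, from -1 (shut) to 1 (fully open). A call has 1 to 10 rows; each row shifts and turns the commanded pose from where the row before left it, along the tool's axes as they then stand; what a row does not reach is not made up. A row lasts 1/8 s, in which the tool goes at most 62.5 mm and 10.7 degrees, less where a joint would pass 70% of its speed; a pose out of reach is approached as far as the arm can. A call is refused whole if a number of a shift passes 0.0625 or a number of a turn 0.188, either way. A call with a gripper value outside its range is refused whole. The fingers move at their own pace and stop on an object; the grip force is fixed at half the most. Time passes only in rows, so rows that do not move let the fingers close. It gives the time, the measured TCP pose, the force, the opening and the grip force at its end, in the units of the state.
- bot.state(): the state, without advancing time (a new reading comes with each control period).
- bot.camera(name): name is "scene" or "side" or "wrist"; returns the picture (384x512x3 uint8, red, green, blue); there is no depth.
- bot.camera_info(name): a dict with "K" (3x3 intrinsics, pixels), "R" (3x3) and "t" (3): a world point X has camera coordinates R X + t. Camera axes: x right, y down, z forward; pixel columns grow to the right and rows downward; lengths in m; the calibration is good to about 2 mm. A picture is of the moment at which its call begins: read the wrist's pose just before it. camera_info takes no time and is no camera call; for the wrist camera it gives the pose at the moment of the call.
- bot.finish_job(): hands the job in; it is judged then, once.
The state is a dict: "clock": time; "joints": joint angles; "dq": joint speeds; "effort": joint torques, N m; "ee_pos": TCP position; "eef_rot": TCP orientation; "wrist_force": force on the tool from outside, world axes, zero at the start; "ft_torque": the same for the moment, N m; "opening": opening from 0.0 (shut) to 1.0 (fully open); "finger_force": force on a finger pad.
Only numpy, scipy, OpenCV 4.12 (cv2) and the standard library are available. Lean on these libraries where they do the work, as an engineer would, in place of code of your own. Each camera call takes 0.05 s, during which the arm holds its last target. There are 200 camera calls.

### The job

Bring the counter scale into use and weigh in the scrap lock cylinders: slide the blade of the big screwdriver lying beside the scale through the eye of the scale's transit screw, turn the screw anticlockwise with it until it is undone right to its stop, and lay the screwdriver back down flat on the counter. Then push each lock cylinder lengthways clear of the row it lies in before you lift it, leaving the customers' padlocks where they are, and lay all the cylinders flat on the platter, spread evenly about its middle so that the platter comes to rest level. Do not load the platter before the screw is undone, and do not turn the eye with bare fingers.

Things in the scene. Friction and masses are not known exactly. Their poses are not given: they have to be found in the camera images.
- scale: grey counter scale, fixed to the counter: housing 128 mm deep (x) by 262 mm wide (its y from -158 to +104 mm), 37 mm high, with a sloping dial on its front (-x) reaching x = -117 mm; origin on the counter under the middle of the platter; x points to its back, y to its left as the user sees it. Fixed furniture near it: a drawer cabinet 215 mm high behind it (world x over 0.64, y 0.14 to 0.44) and a small vice 61 mm high (world x 0.28 to 0.41, y -0.08 to 0.04)
- platter: flat aluminium platter of the scale, without a rim, 134 mm (x) by 204 mm (y) by 8 mm thick; origin in the middle of its underside. It rides on a spring (about 1.3 mm lower per cylinder) and rocks about its x axis (1.6 N m per rad, at most 0.08 rad): loaded on one side it dips to that side
- platter_floor (a point): middle of the platter's top face, about 64 mm above the counter while locked and 68 mm when free and empty; x across the platter, y along its length, z square to the face; its frame tilts with the platter
- screw_lift: the transit screw as a whole (shank, foot and eye): it stands upright in a steel bridge (56 by 26 mm, top 78 mm above the counter) at the right end of the scale, 130 mm from the platter's middle along the scale's -y; origin on the counter under its axis. It rises 1.5 mm per radian as it is unscrewed
- transit_screw (a joint): turn of the transit screw, rad: 0 = screwed down (its foot holds the platter's stem down), grows anticlockwise seen from above, 3.4 = stop, fully undone. Friction 0.12 N m; it stays where it is left
- eye (a point): centre of the eye of the transit screw, about 120 mm above the counter (rises 5 mm by the end); the eye is an upright ring of 9 mm round steel bar, 21 mm inside and 39 mm outside diameter; the hole runs along this frame's x axis, level; turns with the screw. The fit is loose: a blade through it takes the screw along only once it stands about 50 degrees ahead of the hole's axis
- screwdriver: screwdriver lying on the counter, 203 mm long, 0.09 kg: handle 29 mm thick from y = +6 to +102 mm (a narrowing neck up to y = +33, with a hexagonal black anti-roll collar at y = +27, 29 mm across its flats), steel blade 5.6 mm thick from y = +6 to -102 mm (last 10 mm flattened, 8 by 5 mm), so the blade points along its -y; its long axis runs 14.3 mm over this origin
- driver_handle (a point): point on the screwdriver's long axis 50 mm along its +y, a good place to grip (29 mm thick, straight from y = +34 to +94 mm, near the balance point); axes as screwdriver
- driver_blade (a point): point on the screwdriver's long axis in the middle of the blade, 45 mm along its -y, 95 mm from driver_handle and 57 mm from the tip; axes as screwdriver
- cylinder_1: brass lock cylinder of flat pear-shaped section lying on its side, 33 mm wide (its x), 65 mm long (its y), 17 mm thick, 0.19 kg; origin at the centre of its underside, z up. May be absent
- cylinder_2: brass lock cylinder of flat pear-shaped section lying on its side, 33 mm wide (its x), 65 mm long (its y), 17 mm thick, 0.19 kg; origin at the centre of its underside, z up. May be absent
- cylinder_3: brass lock cylinder of flat pear-shaped section lying on its side, 33 mm wide (its x), 65 mm long (its y), 17 mm thick, 0.19 kg; origin at the centre of its underside, z up. May be absent
- padlock_1: brass padlock lying flat, 54 mm long with its shackle (shackle towards its +x), 40 mm wide (its y), 13 mm thick, 0.16 kg, loose; origin at the centre of its underside. A customer's: it stays where it is
- padlock_2: brass padlock lying flat, 54 mm long with its shackle (shackle towards its +x), 40 mm wide (its y), 13 mm thick, 0.16 kg, loose; origin at the centre of its underside. A customer's: it stays where it is
Mind the look-alikes: they are no part of the job. What is shaped like the cylinder_2 but red is not meant.

How it is judged:
By the outcome, as a careful person would: the job done as asked, in the order asked, and still so for the second after the job is handed in, with the robot touching nothing.
Of cylinder_1, cylinder_2, cylinder_3 only 2 to 3 are there at a start; the rules pass over those that are not, and their reading is None.
At some moment in a run one of screwdriver may be knocked a few centimetres aside while the robot is not near it.
Once in a run the grip may slacken for a moment while it holds something.
It also fails if it takes over 210 s, if anything falls off the work surface, if the arm or the gripper's body presses on something with over 40 N, if the wrist force passes 120 N, or if a joint passes its speed limit or range.

## Working session

There is one attempt and no reset: what is moved stays moved. The work goes in short steps, Python scripts to look and compute and a tool call to move; the robot and the scene stay as the last step left them, time stands still between calls to the robot, and variables do not carry over. Pictures are saved under pics/ and viewed, at most 14 in all, crops included, and the job is handed in when it is done.

Besides the shell and the picture viewer there is one more tool, called as name([rows], argument=value, ...), one row to a line, values as JSON. drive_tool: Moves the arm, as the interface text tells. Its arguments: {"type":"object","properties":{"plan":{"type":"array","items":{"type":"array"}}},"required":["plan"]}

```bash
mkdir -p pics
cat > h.py <<'E'
from station import bot
import numpy as np, cv2
from scipy.spatial.transform import Rotation as Ro
def snap(n,f,crop=None,scale=1):
    im=bot.camera(n)[:,:,::-1].copy()
    c=im if crop is None else im[crop[1]:crop[3],crop[0]:crop[2]]
    c=cv2.resize(c,None,fx=scale,fy=scale,interpolation=cv2.INTER_CUBIC)
    cv2.imwrite('pics/'+f,c); return im
def ray(ci,u,v):
    d=ci['R'].T@np.linalg.inv(ci['K'])@np.array([u,v,1.]); return -ci['R'].T@ci['t'],d
def onz(ci,u,v,z):
    o,d=ray(ci,u,v); return o+d*(z-o[2])/d[2]
def proj(ci,X):
    p=ci['K']@(ci['R']@np.array(X)+ci['t']); return p[:2]/p[2]
def two(c1,p1,c2,p2):
    o1,d1=ray(c1,*p1);o2,d2=ray(c2,*p2)
    A=np.stack([d1,-d2],1);s=np.linalg.lstsq(A,o2-o1,rcond=None)[0]
    a=o1+d1*s[0];b=o2+d2*s[1];return (a+b)/2,np.linalg.norm(a-b)
def rot():
    s=bot.state();q=s['eef_rot'];return Ro.from_quat([q[1],q[2],q[3],q[0]]).as_matrix(),np.array(s['ee_pos'])
def go(target):
    R,p=rot();return (R.T@(np.array(target)-p)).round(4)
E
python3 - <<'E'
from h import *
np.set_printoptions(precision=3,suppress=True)
a=snap('scene','s0.png',scale=1.5);b=snap('side','d0.png',scale=1.5)
for n in('scene','side'):
    c=bot.camera_info(n);print(n,c['K'][0,0],(-c['R'].T@c['t']),c['R'][2])
print(bot.state()); print(rot()[0])
E
```

```text
scene 464.60464838492044 [-0.726  0.563  0.985] [ 0.729 -0.436 -0.527]
side 403.71253217403677 [ 0.257 -1.022  0.915] [ 0.195  0.718 -0.668]
{'clock': 0.1, 'joints': array([-1.273,  0.207,  1.543, -0.   ,  1.394, -0.151]), 'dq': array([ 0.001, -0.002, -0.005,  0.001, -0.001,  0.   ]), 'effort': array([ -0.001, -38.41 , -29.255,  -0.   ,   0.005,  -0.   ]), 'ee_pos': array([ 0.249, -0.518,  0.23 ]), 'eef_rot': array([-0.001,  0.975,  0.222, -0.   ]), 'wrist_force': array([ 0.291, -0.187,  0.15 ]), 'ft_torque': array([ 0.005, -0.022, -0.031]), 'finger_force': 0.0, 'opening': 0.9956186105837077}
[[ 0.901  0.433 -0.001]
 [ 0.433 -0.901  0.002]
 [ 0.    -0.002 -1.   ]]
```

View pics/s0.png

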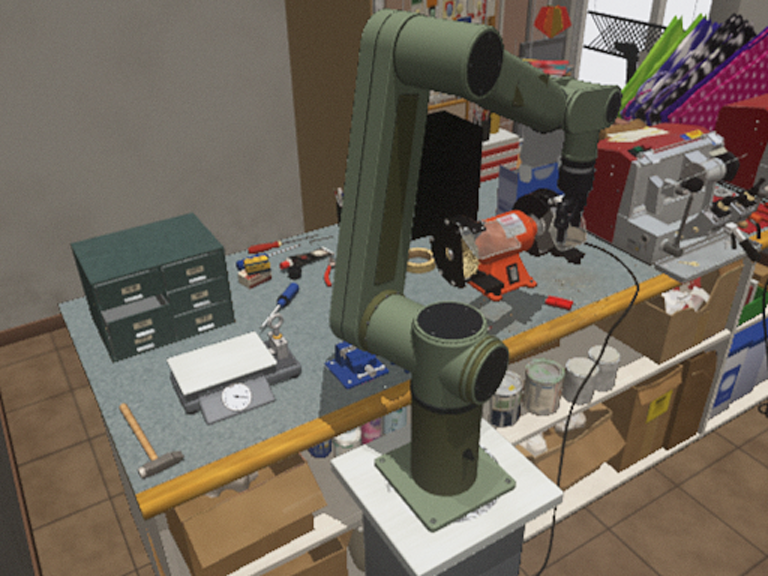

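View pics/d0.png

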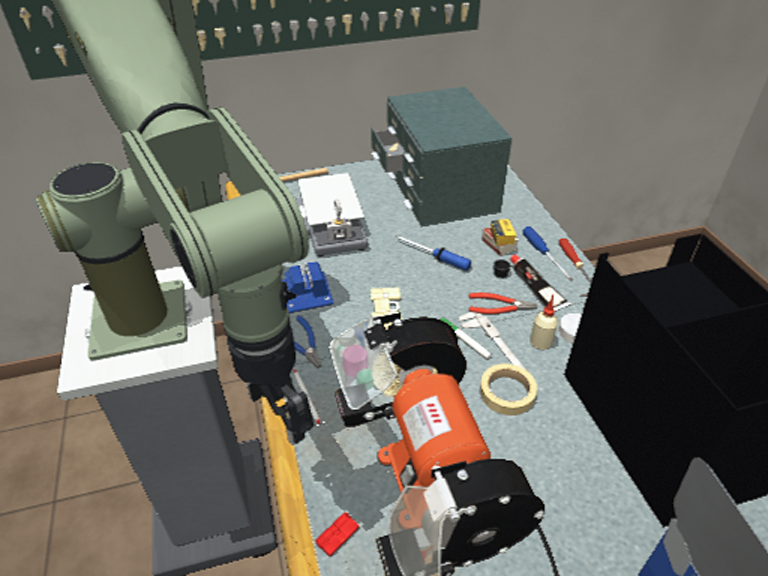

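The side view (1.5x pixels) shows the scale at (335,215) with its eye at (338,208). The blue screwdriver beside it runs from its tip at (400,238) to the handle end at (470,265). The brass row is near (385,300).

Look-alikes:
- smaller blue screwdriver at (540,245)
- red screwdriver at (572,250)
- red cylinder at (338,533)

By the description, I choose the screwdriver at (435,252).

Run:
```python
from h import *
np.set_printoptions(precision=3,suppress=True)
a=snap('side','d1.png',(180,100,350,240),4.5)
c=bot.camera_info('side')
for n,u,v,z in [('tip',400,238,.014),('hend',470,265,.014),('row',385,300,.017),('eye',338,205,.12),('vice',305,285,.05),('blue2',540,245,.01),('red',338,533,.017),('pl',330,190,.064)]:
    print(n,onz(c,u/1.5,v/1.5,z))
```

```text
tip [0.611 0.096 0.014]
hend [ 0.736 -0.047  0.014]
row [ 0.515 -0.108  0.017]
eye [0.469 0.124 0.12 ]
vice [ 0.354 -0.048  0.05 ]
blue2 [ 0.927 -0.021  0.01 ]
red [ 0.303 -0.584  0.017]
pl [0.479 0.276 0.064]
```

View pics/d1.png

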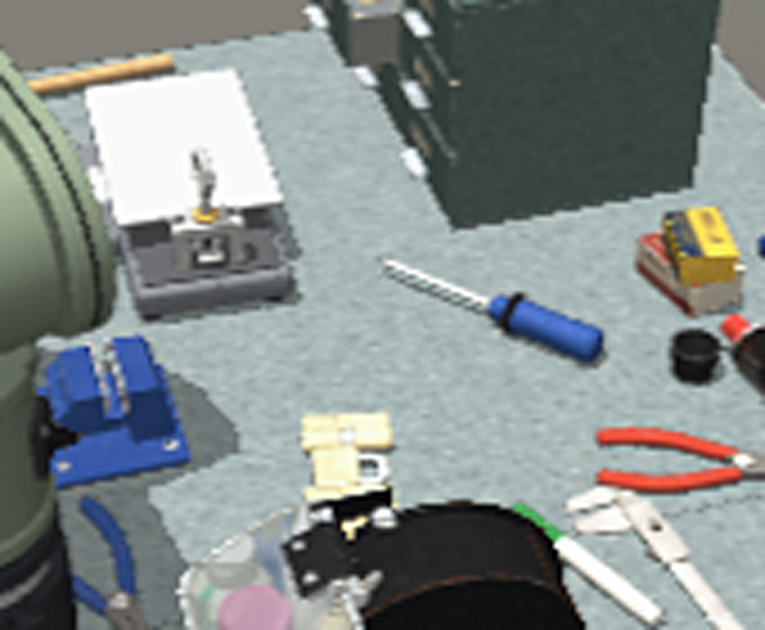

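The chosen screwdriver has the black collar, with its tip at crop (385,262) and handle end at (600,350), so the choice is right. The row at crop (345,430–500) goes on behind the grinder. I'll go above it to look.

drive_tool([
  [[0,0,0],[0,0,-0.06],1],
  [[0,0,0],[0,0,-0.06],1],
  [[0,0,0],[0,0,-0.06],1],
  [[0,0,0],[0.046,-0.028,0],1],
  [[0,0,0],[0.046,-0.028,0],1],
  [[0,0,0],[0.046,-0.028,0],1],
  [[0,0,0],[0.046,-0.028,0],1],
  [[0,0,0],[0.046,-0.028,0],1],
  [[0,0,0],[0.046,-0.028,0],1],
  [[0,0,0],[0.046,-0.028,0],1],
])

```text
clock: 1.4
ee_pos: [0.4549, -0.2005, 0.411]
eef_rot: [-0.0, 0.975, 0.222, -0.0]
wrist_force: [0.3, -0.6, 0.3]
opening: 1.001
finger_force: 0.0
```

drive_tool([
  [[0,0,0],[0.046,-0.028,0],1],
  [[0,0,0],[0.046,-0.028,0],1],
  [[0,0,0],[0.046,-0.028,0],1],
  [[0,0,0],[0,0,0],1],
])

```text
clock: 1.9
ee_pos: [0.5433, -0.0635, 0.4103]
eef_rot: [-0.001, 0.974, 0.225, -0.001]
wrist_force: [-0.5, -0.6, -0.7]
opening: 1.001
finger_force: 0.0
```

Run:
```python
from h import *
np.set_printoptions(precision=3,suppress=True)
print(rot(),bot.state()['joints'])
a=snap('wrist','w1.png',scale=1.5)
c=bot.camera_info('wrist');print(-c['R'].T@c['t'],c['R'])
```

```text
(array([[ 0.899,  0.438, -0.001],
       [ 0.438, -0.899,  0.001],
       [-0.001, -0.002, -1.   ]]), array([ 0.543, -0.064,  0.41 ])) [-0.275  0.071  1.334  0.001  1.738  0.842]
[ 0.618 -0.03   0.554] [[ 0.437 -0.899 -0.001]
 [-0.852 -0.414  0.32 ]
 [-0.288 -0.139 -0.947]]
```

View pics/w1.png

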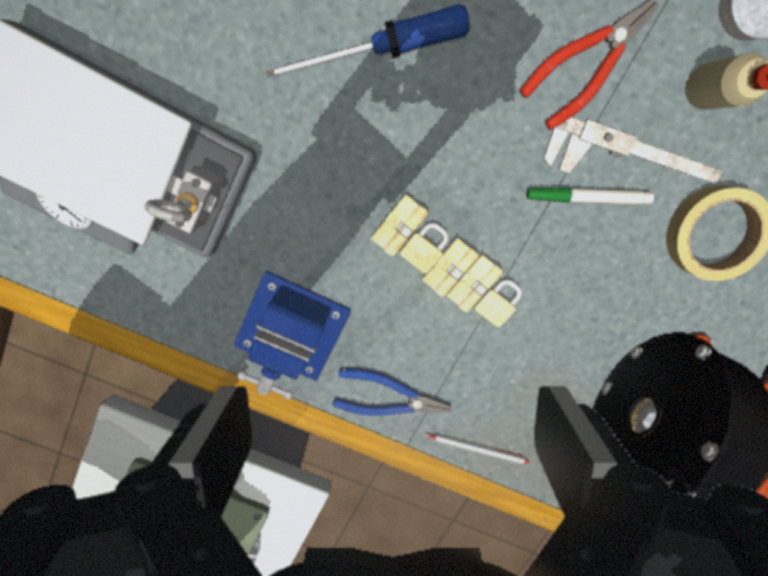

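The wrist view is clear. The row, top left to bottom right, is cylinder (400,225), padlock (428,248), cylinder (452,267), cylinder (475,285), padlock (497,303). The screwdriver runs from its tip at (270,72) to its end at (468,18), and the eye is at (173,207).

Run:
```python
from h import *
np.set_printoptions(precision=3,suppress=True)
c=bot.camera_info('wrist');s=bot.camera_info('side')
f=lambda u,v,z:onz(c,u/1.5,v/1.5,z)
t=f(268,73,.014);e=f(467,20,.014);d=e-t;print('driver',t,e,np.linalg.norm(d),np.arctan2(d[1],d[0]))
print('eye',two(c,(173/1.5,207/1.5),s,(180+203/4.5,100+168/4.5)),f(173,207,.12))
for n,q in dict(A=[(408,195),(427,213),(392,255),(373,235)],B=[(457,238),(480,257),(447,297),(425,278)],C=[(482,256),(503,275),(468,313),(448,297)]).items():
    q=[f(*p,.017) for p in q];a=(q[0]+q[1])/2;b=(q[2]+q[3])/2;w=a-b
    print(n,(a+b)/2,'far',a,'near',b,np.linalg.norm(w),np.arctan2(w[1],w[0]),np.linalg.norm(q[0]-q[1]))
for p in [(190,125),(143,243)]: print('platter corners',f(*p,.064))
for p in [(435,222),(515,290),(497,303),(428,248)]: print('pad',f(*p,.013))
for p in [(340,372),(440,405),(430,435),(530,195),(640,200)]: print('tools',f(*p,.01))
im=cv2.imread('pics/w1.png')[130:290,90:270];cv2.imwrite('pics/w1c.png',cv2.resize(im,None,fx=4,fy=3.6))
```

```text
driver [0.605 0.101 0.014] [ 0.733 -0.054  0.014] 0.20168215071691498 -0.8826119596336855
eye (array([0.469, 0.111, 0.124]), np.float64(0.006924246346168091)) [0.471 0.111 0.12 ]
A [ 0.526 -0.084  0.017] far [ 0.554 -0.091  0.017] near [ 0.497 -0.077  0.017] 0.0589191621430855 -0.2457836516238578 0.028309052237606075
B [ 0.508 -0.158  0.017] far [ 0.536 -0.164  0.017] near [ 0.479 -0.153  0.017] 0.05802751961803447 -0.18652072555413837 0.03412413545397934
C [ 0.501 -0.191  0.017] far [ 0.53  -0.198  0.017] near [ 0.471 -0.185  0.017] 0.05963923477360165 -0.20836703000169796 0.03326491252713052
platter corners [0.533 0.138 0.064]
platter corners [0.404 0.145 0.064]
pad [ 0.545 -0.118  0.013]
pad [ 0.515 -0.236  0.013]
pad [ 0.492 -0.226  0.013]
pad [ 0.515 -0.124  0.013]
tools [ 0.33  -0.099  0.01 ]
tools [ 0.342 -0.23   0.01 ]
tools [ 0.298 -0.239  0.01 ]
tools [ 0.615 -0.197  0.01 ]
tools [ 0.663 -0.307  0.01 ]
```

Run:
```python
from h import *
im=bot.camera('wrist')[:,:,::-1]
a=cv2.resize(im[85:190,60:190],None,fx=5,fy=5,interpolation=cv2.INTER_CUBIC)
cv2.imwrite('pics/eye.png',a)
```

```text
(no output)
```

View pics/eye.png

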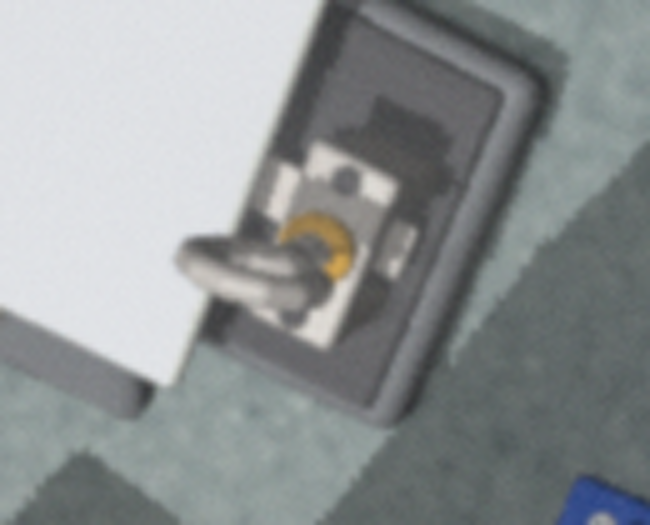

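The eye is at about (0.470, 0.111, 0.12), with the ring seen nearly edge-on from the side camera. Its hole therefore runs roughly along world x. The driver's length measures 0.202, which is right, and its grip point is (0.701, -0.016).

drive_tool([
  [[0,0,0.167],[0,0,0.026],1],
  [[0,0,0.167],[0,0,0.026],1],
  [[0,0,0.167],[0,0,0.026],1],
  [[0,0,0.167],[0,0,0.026],1],
  [[0,0,0.167],[0,0,0.026],1],
  [[0,0,0.167],[0,0,0.026],1],
  [[0,0,0.167],[0,0,0.026],1],
  [[0,0,0.167],[0,0,0.026],1],
  [[0,0,0],[0.021,-0.051,0],1],
  [[0,0,0],[0.021,-0.051,0],1],
])

```text
clock: 3.25
ee_pos: [0.6476, -0.037, 0.2024]
eef_rot: [0.001, 0.902, -0.431, -0.001]
wrist_force: [1.2, -0.2, 0.9]
opening: 1.0
finger_force: 0.0
```

drive_tool([
  [[0,0,0],[0.021,-0.051,0],1],
  [[0,0,0],[0,0,0],1],
  [[0,0,0],[0,0,0],1],
])

```text
clock: 3.62
ee_pos: [0.6999, -0.0207, 0.2026]
eef_rot: [0.001, 0.903, -0.43, -0.001]
wrist_force: [-0.1, -0.0, -0.2]
opening: 0.999
finger_force: 0.0
```

Run:
```python
from h import *
np.set_printoptions(precision=3,suppress=True)
R,p=rot();print(R,p,bot.state()['joints'])
im=snap('wrist','w2.png',scale=1.5)
c=bot.camera_info('wrist')
hsv=cv2.cvtColor(im,cv2.COLOR_BGR2HSV)
m=cv2.inRange(hsv,(105,140,50),(130,255,255))
n,l,st,ce=cv2.connectedComponentsWithStats(m)
for i in np.argsort(-st[1:,4])[:3]+1:
    ys,xs=np.where(l==i);P=np.array([onz(c,x,y,.014)[:2] for x,y in zip(xs,ys)])
    mu=P.mean(0);w,v=np.linalg.eigh(np.cov((P-mu).T));t=(P-mu)@v[:,1];print(st[i],mu,np.arctan2(*v[::-1,1]),t.min(),t.max())
```

```text
[[ 0.629 -0.777 -0.002]
 [-0.777 -0.629 -0.   ]
 [-0.001  0.002 -1.   ]] [ 0.7   -0.021  0.203] [-0.153  0.491  1.224 -0.001  1.428  2.308]
[  24    0   61   77 2870] [0.924 0.003] 1.5700334200422683 -0.042955080670651985 0.03938007214693433
[ 439  282   73   51 2108] [ 0.387 -0.047] -2.605560715383207 -0.04387016664218555 0.05181307635413667
[240 123  27  40 651] [ 0.725 -0.038] 2.0213753383956794 -0.01656669267678289 0.02474104342851784
```

View pics/w2.png

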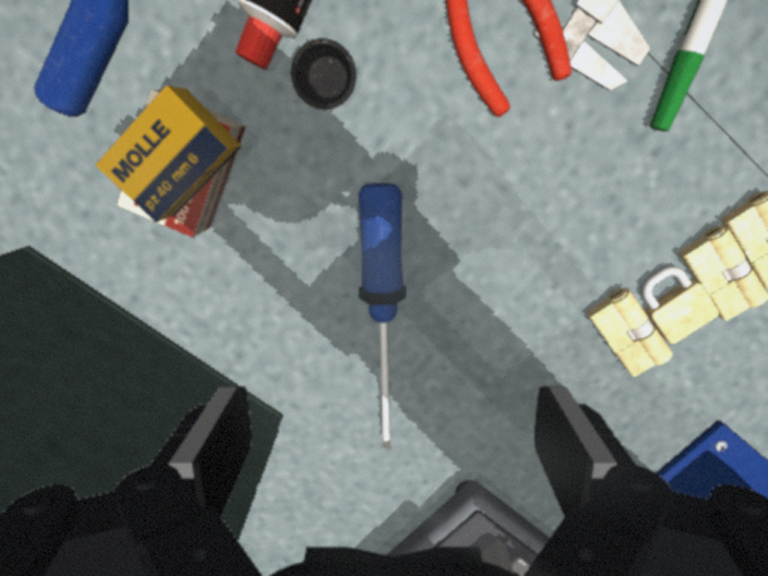

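The screwdriver stands upright in the picture: handle end at (380,185), collar at (383,295), tip at (387,444). Nothing lies close enough to hinder the fingers.

Run:
```python
from h import *
np.set_printoptions(precision=4,suppress=True)
c=bot.camera_info('wrist')
e=onz(c,380/1.5,190/1.5,.02);k=onz(c,383/1.5,295/1.5,.016);t=onz(c,387/1.5,444/1.5,.014)
d=e-t;print(e,k,t,np.linalg.norm(d[:2]),np.arctan2(d[1],d[0]))
g=t+d/np.linalg.norm(d)*.152;g2=k+d/np.linalg.norm(d)*.023;print(g,g2)
g[2]=.003;print(go(g),np.arctan2(*rot()[0][1::-1,0]))
```

```text
[ 0.7323 -0.0484  0.02  ] [0.685  0.0077 0.016 ] [0.6046 0.1029 0.014 ] 0.19802306964677513 -0.8694318034433095
[ 0.7026 -0.0132  0.0186] [ 0.6998 -0.0099  0.0167]
[-0.0039 -0.0071  0.2004] -0.8900039155142331
```

drive_tool([
  [[0,0,-0.02],[-0.005,-0.007,0.05],1],
  [[0,0,0],[0,0,0.05],1],
  [[0,0,0],[0,0,0.05],1],
  [[0,0,0],[0,0,0.035],1],
  [[0,0,0],[0,0,0.013],1],
  [[0,0,0],[0,0,0],-1],
  [[0,0,0],[0,0,0],-1],
  [[0,0,0],[0,0,0],-1],
  [[0,0,0],[0,0,0],-1],
])

```text
clock: 4.8
ee_pos: [0.705, -0.011, 0.008]
eef_rot: [-0.001, 0.907, -0.421, 0.002]
wrist_force: [-0.2, 0.6, 5.8]
opening: 0.317
finger_force: 59.7
```

drive_tool([
  [[0,0,0],[0,0,0],-1],
  [[0,0,0],[0,0,0],-1],
  [[0,0,0],[0,0,-0.04],-1],
  [[0,0,0],[0,0,-0.04],-1],
  [[0,0,0],[0,0,-0.045],-1],
  [[0,0,0],[0,0,0],-1],
])

```text
clock: 5.55
ee_pos: [0.707, -0.0112, 0.1366]
eef_rot: [-0.002, 0.907, -0.42, 0.005]
wrist_force: [1.2, -0.0, -0.8]
opening: 0.311
finger_force: 59.5
```

Run:
```python
from h import *
np.set_printoptions(precision=4,suppress=True)
s=bot.state();print(rot(),s['opening'],s['finger_force'])
a=bot.camera('side')[:,:,::-1];b=bot.camera('wrist')[:,:,::-1]
a=cv2.resize(a[80:220,190:350],(640,560),interpolation=cv2.INTER_CUBIC)
cv2.imwrite('pics/g.png',a)
w=bot.camera('wrist')[:,:,::-1]; cv2.imwrite('pics/gw.png',w)
```

```text
(array([[ 0.6463, -0.763 ,  0.0113],
       [-0.763 , -0.6464, -0.0015],
       [ 0.0085, -0.0077, -0.9999]]), array([ 0.707 , -0.0112,  0.1366])) 0.31096626057366733 59.53256266191602
```

View pics/g.png

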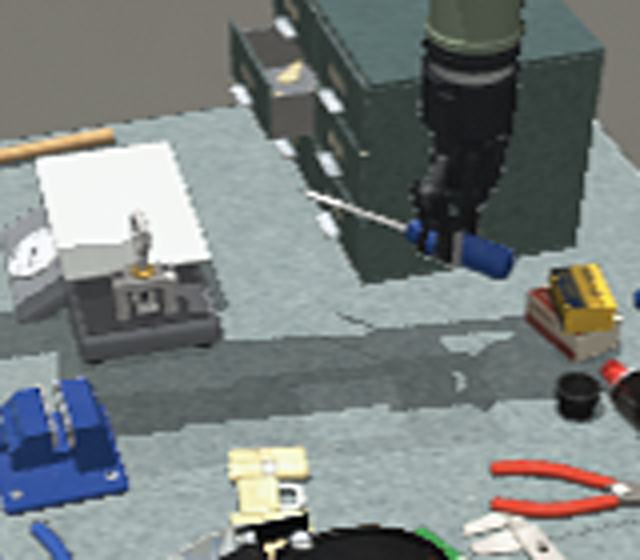

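The driver is held level across the fingers, with its tip at crop (308,193). The eye stands at (141,225). Now I'll measure the tip height from the vertical plane through the tool's x axis.

Run:
```python
from h import *
np.set_printoptions(precision=4,suppress=True)
R,p=rot();c=bot.camera_info('side')
def inplane(u,v,n):
    o,d=ray(c,u,v);return o+d*((p-o)@n)/(d@n)
n=np.array([R[0,1],R[1,1],0])
for q in [(308,193),(407,229),(512,263)]:
    X=inplane(190+q[0]/4,80+q[1]/4,n);print(X,R.T@(X-p))
# eye: ring top/bottom/left/right in side view
for q in [(141,213),(141,240),(141,268)]:
    o,d=ray(c,190+q[0]/4,80+q[1]/4);print('eye at y=.111',o+d*(.111-o[1])/d[1])
# wrist cylinder picture earlier: platter edges direction from scene
```

```text
[0.6112 0.0966 0.1448] [-0.1405  0.     -0.0157]
[0.6745 0.0219 0.1444] [-0.0426  0.     -0.0155]
[ 0.7374 -0.0523  0.148 ] [ 0.0547  0.     -0.0192]
eye at y=.111 [0.4674 0.111  0.1428]
eye at y=.111 [0.4658 0.111  0.1154]
eye at y=.111 [0.4641 0.111  0.0862]
```

drive_tool([
  [[0,0,0],[0,0,-0.055],-1],
  [[0,0,0],[0,0,-0.055],-1],
  [[0,0,0],[0,0,-0.055],-1],
  [[0,0,0],[-0.057,-0.004,0],-1],
  [[0,0,0],[-0.057,-0.004,0],-1],
  [[0,0,0],[-0.057,-0.004,0],-1],
  [[0,0,0],[-0.057,-0.004,0],-1],
  [[0,0,0],[-0.057,-0.004,0],-1],
  [[0,0,0],[0,0,0],-1],
  [[0,0,0],[0,0,0],-1],
])

```text
clock: 6.95
ee_pos: [0.5337, 0.2193, 0.2935]
eef_rot: [0.001, 0.907, -0.42, -0.001]
wrist_force: [-0.1, -0.7, -0.9]
opening: 0.314
finger_force: 59.5
```

Run:
```python
from h import *
np.set_printoptions(precision=4,suppress=True)
print(rot(),bot.state()['opening'])
c=bot.camera_info('wrist');print(c['K'],c['R'],c['t'])
im=snap('wrist','w3.png',scale=1.5);cv2.imwrite('pics/w3raw.png',im)
```

```text
(array([[ 0.6466, -0.7628, -0.0027],
       [-0.7628, -0.6466, -0.0014],
       [-0.0007,  0.0029, -1.    ]]), array([0.5337, 0.2193, 0.2935])) 0.3143336207602839
[[332.1588   0.     261.4639]
 [  0.     332.1588 193.5154]
 [  0.       0.       1.    ]] [[-0.762  -0.6476  0.0038]
 [-0.6129  0.7231  0.3184]
 [-0.2089  0.2403 -0.9479]] [0.5478 0.1084 0.4995]
```

View pics/w3.png

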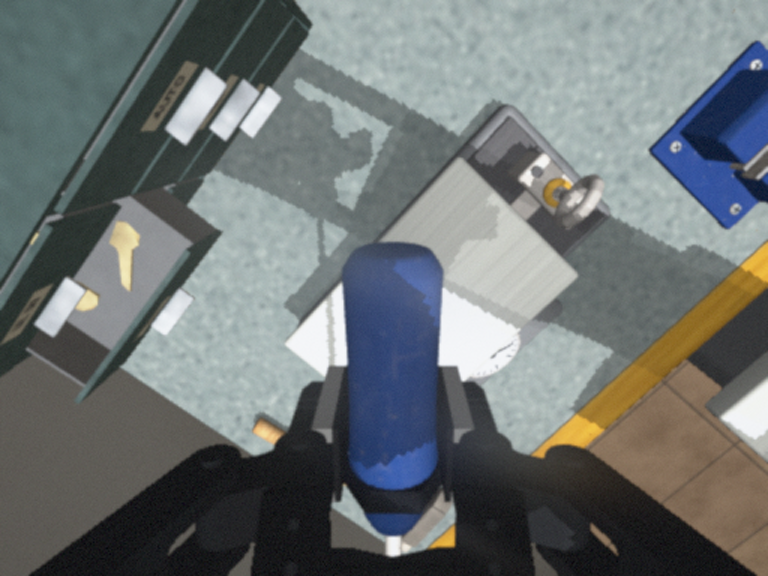

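The view shows the eye's ring from (600,180) to (558,220), centred at (579,199). The platter corners are at (462,160), (578,273) and (288,343).

Run:
```python
from h import *
np.set_printoptions(precision=4,suppress=True)
c=bot.camera_info('wrist');f=lambda u,v,z:onz(c,u/1.5,v/1.5,z)
print(-c['R'].T@c['t'])
a,b=f(601,181,.12),f(558,220,.12);d=a-b
print('eye',a,b,(a+b)/2,np.linalg.norm(d),np.degrees(np.arctan2(d[1],d[0])))
print([f(*q,.064) for q in [(462,160),(578,273),(288,343)]])
for y in (60,75,90,105):
    h=np.array([np.cos(np.radians(y)),np.sin(np.radians(y)),0]);E=np.array([.469,.112,.12])
    print(y,[(proj(c,E+.0195*(np.cos(t)*h+np.array([0,0,np.sin(t)])))*1.5).round() for t in np.arange(0,6.28,np.pi/4)])
im=cv2.imread('pics/w3raw.png')[105:160,350:425];cv2.imwrite('pics/eye3.png',cv2.resize(im,None,fx=8,fy=8,interpolation=cv2.INTER_CUBIC))
```

```text
[0.5886 0.1557 0.4372]
eye [0.4658 0.0967 0.12  ] [0.4685 0.1312 0.12  ] [0.4671 0.114  0.12  ] 0.03460919694353275 -94.44191349454573
[array([0.5325, 0.1415, 0.064 ]), array([0.4049, 0.1458, 0.064 ]), array([0.5424, 0.3403, 0.064 ])]
60 [array([549., 207.]), array([565., 207.]), array([591., 201.]), array([610., 192.]), array([610., 186.]), array([593., 186.]), array([569., 192.]), array([552., 201.])]
75 [array([552., 214.]), array([568., 213.]), array([591., 201.]), array([608., 186.]), array([607., 178.]), array([591., 181.]), array([569., 192.]), array([554., 205.])]
90 [array([557., 220.]), array([571., 217.]), array([591., 201.]), array([605., 182.]), array([603., 172.]), array([587., 177.]), array([569., 192.]), array([557., 209.])]
105 [array([563., 224.]), array([576., 220.]), array([591., 201.]), array([600., 179.]), array([596., 168.]), array([583., 174.]), array([569., 192.]), array([561., 212.])]
```

View pics/eye3.png

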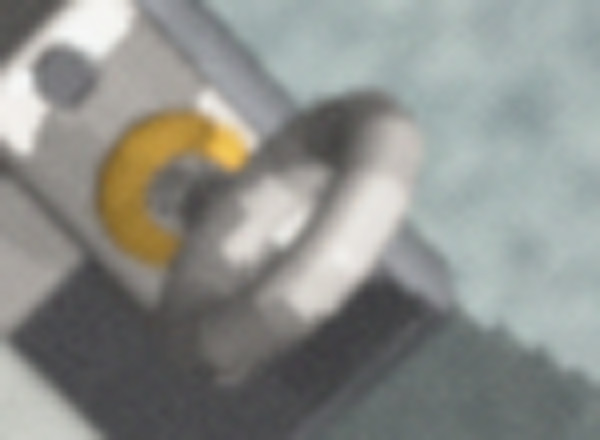

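The hole axis is at world yaw of about 0° and the eye at (0.468, 0.114). The platter centre is about (0.473, 0.246), with the scale's yaw about -2.5°. I'll come in at handle yaw -28° to stay clear of the cabinet.

drive_tool([
  [[0,0,-0.126],[0,0,0],-1],
  [[0,0,-0.126],[0,0,0],-1],
  [[0,0,-0.127],[0,0,0],-1],
  [[0,0,0],[0.0415,0.031,0],-1],
  [[0,0,0],[0.0415,0.031,0],-1],
  [[0,0,0],[0.0415,0.031,0],-1],
  [[0,0,0],[0.0415,0.031,0],-1],
  [[0,0,0],[0,0,0.05],-1],
  [[0,0,0],[0,0,0.05],-1],
  [[0,0,0],[0,0,0.05],-1],
])

```text
clock: 8.25
ee_pos: [0.6227, 0.0296, 0.143]
eef_rot: [0.0, 0.97, -0.244, -0.0]
wrist_force: [0.5, -0.1, -1.0]
opening: 0.31
finger_force: 59.5
```

drive_tool([
  [[0,0,0],[0,0,0.03],-1],
  [[0,0,0],[0,0,0],-1],
  [[0,0,0],[0,0,0],-1],
])

```text
clock: 8.62
ee_pos: [0.6238, 0.031, 0.1164]
eef_rot: [-0.0, 0.97, -0.243, 0.001]
wrist_force: [-0.1, -0.6, -0.9]
opening: 0.312
finger_force: 59.5
```

```bash
cat > v.py <<'E'
from h import *
np.set_printoptions(precision=4,suppress=True)
R,p=rot();E=np.array([.468,.114,.12])
print(p,'yaw',np.degrees(np.arctan2(R[1,0],R[0,0])),bot.state()['joints'][[0,5]],bot.state()['wrist_force'],bot.state()['opening'])
print('eye in tool',R.T@(E-p))
E
python3 v.py
python3 - <<'E'
from h import *
a=bot.camera('side')[:,:,::-1][90:190,190:330];b=bot.camera('scene')[:,:,::-1][180:290,100:240]
cv2.imwrite('pics/p1.png',np.hstack([cv2.resize(a,(400,560),interpolation=cv2.INTER_CUBIC) if 0 else cv2.resize(a,(400,286),interpolation=3),cv2.resize(b,(364,286),interpolation=3)]))
E
```

```text
[0.6238 0.031  0.1164] yaw -28.113195219500227 [-0.0888  1.9727] [-0.1154 -0.5743 -0.9088] 0.311962550510338
eye in tool [-0.1765  0.0002 -0.0039]
```

View pics/p1.png

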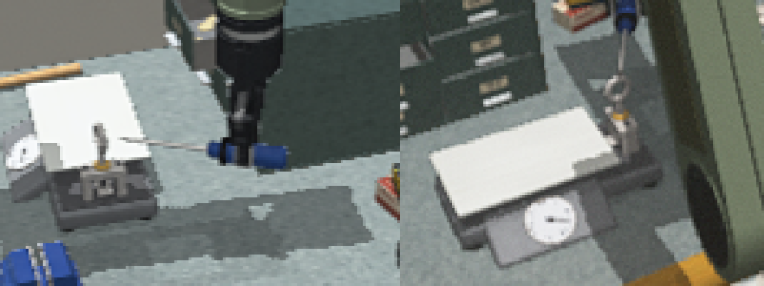

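The side view shows the tip at (122,138) just right of the eye at (99,137). In the scene view the blade points at the ring at (617,88). I'll check the blade's height by ray.

Run:
```python
from h import *
np.set_printoptions(precision=4,suppress=True)
R,p=rot();c=bot.camera_info('side');n=np.array([R[0,1],R[1,1],0]);s=2.857
for q in [(120,138),(208,152)]:
    o,d=ray(c,190+q[0]/s,90+q[1]/s);X=o+d*((p-o)@n)/(d@n);print(X,R.T@(X-p))
for q in [(99,124),(99,150)]:
    o,d=ray(c,190+q[0]/s,90+q[1]/s);print('eye',o+d*(.114-o[1])/d[1])
s=2.6;c2=bot.camera_info('scene')
X=p+R@[-.1,0,-.008];print(proj(c2,X),proj(c2,p+R@[-.147,0,-.008]),'eye obs',100+(617-400)/s,180+88/s,proj(c2,[.468,.114,.12]))
```

```text
[0.4884 0.104  0.1226] [-0.1542 -0.     -0.0055]
[0.5833 0.0534 0.1173] [-0.0466  0.      0.0002]
eye [0.4659 0.114  0.1405]
eye [0.4637 0.114  0.1033]
[183.9475 199.7908] [183.0672 207.5179] eye obs 183.46153846153845 213.84615384615384 [182.8696 213.8829]
```

Blade and eye centre are both at 0.121–0.123. Inserting.

drive_tool([
  [[0,0,0],[-0.02,0,0],-1],
  [[0,0,0],[-0.02,0,0],-1],
  [[0,0,0],[-0.02,0,0],-1],
  [[0,0,0],[-0.02,0,0],-1],
  [[0,0,0],[0,0,0],-1],
])

```text
clock: 9.35
ee_pos: [0.5521, 0.0703, 0.117]
eef_rot: [-0.0, 0.97, -0.242, 0.001]
wrist_force: [0.7, 0.1, -0.9]
opening: 0.311
finger_force: 59.5
```

```bash
python3 v.py
python3 - <<'E'
from h import *
a=bot.camera('side')[:,:,::-1][90:190,190:330];b=bot.camera('scene')[:,:,::-1][180:290,100:240]
cv2.imwrite('pics/p2.png',np.hstack([cv2.resize(a,(400,286),interpolation=3),cv2.resize(b,(364,286),interpolation=3)]))
E
```

```text
[0.5521 0.0703 0.117 ] yaw -27.963000801999456 [-0.0289  2.0299] [ 0.7109  0.1261 -0.9324] 0.3108072102196257
eye in tool [-0.0948  0.0008 -0.0032]
```

View pics/p2.png

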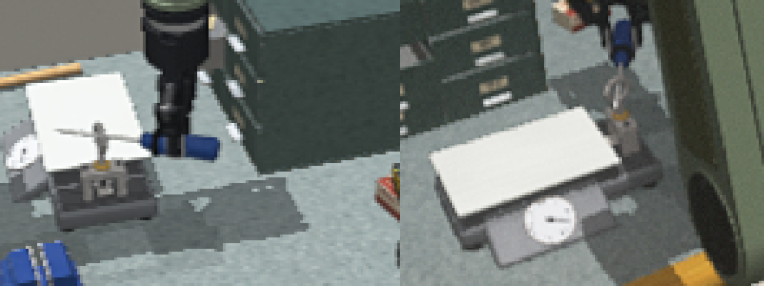

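The blade is through the ring: tip at (58,130), ring at (99,137). Now I sweep anticlockwise about the eye.

drive_tool([
  [[0,0,-0.15],[-0.0011,-0.0142,-0.0001],-1],
  [[0,0,-0.15],[-0.0011,-0.0142,-0.0001],-1],
  [[0,0,-0.15],[-0.0011,-0.0142,-0.0001],-1],
  [[0,0,-0.15],[-0.0011,-0.0142,-0.0001],-1],
  [[0,0,-0.15],[-0.0011,-0.0142,-0.0001],-1],
  [[0,0,-0.15],[-0.0011,-0.0142,-0.0001],-1],
  [[0,0,-0.15],[-0.0011,-0.0142,-0.0001],-1],
  [[0,0,-0.15],[-0.0011,-0.0142,-0.0001],-1],
  [[0,0,0],[0,0,0],-1],
])

```text
clock: 10.58
ee_pos: [0.5406, 0.1767, 0.1166]
eef_rot: [0.0, 0.938, 0.348, 0.001]
wrist_force: [0.4, 0.2, -1.3]
opening: 0.314
finger_force: 59.5
```

```bash
python3 v.py
```

```text
[0.5406 0.1767 0.1166] yaw 40.672269554904474 [0.1638 1.0248] [ 0.4256  0.2391 -1.3184] 0.31405489559961486
eye in tool [-0.0959  0.0002 -0.0035]
```

drive_tool([
  [[0,0,-0.15],[-0.0011,-0.0142,-0.0002],-1],
  [[0,0,-0.15],[-0.0011,-0.0142,-0.0002],-1],
  [[0,0,-0.15],[-0.0011,-0.0142,-0.0002],-1],
  [[0,0,-0.15],[-0.0011,-0.0142,-0.0002],-1],
  [[0,0,-0.15],[-0.0011,-0.0142,-0.0002],-1],
  [[0,0,-0.15],[-0.0011,-0.0142,-0.0002],-1],
  [[0,0,-0.15],[-0.0011,-0.0142,-0.0002],-1],
  [[0,0,-0.15],[-0.0011,-0.0142,-0.0002],-1],
  [[0,0,0],[0,0,0],-1],
])

```text
clock: 11.7
ee_pos: [0.4365, 0.2038, 0.1181]
eef_rot: [0.0, 0.579, 0.815, 0.001]
wrist_force: [-0.9, 1.9, -1.0]
opening: 0.318
finger_force: 59.4
```

```bash
python3 v.py; python3 -c "
from h import *
print(bot.state()['ft_torque'])
a=bot.camera('side')[:,:,::-1][90:190,190:330];b=bot.camera('scene')[:,:,::-1][180:290,100:240]
cv2.imwrite('pics/p3.png',np.hstack([cv2.resize(a,(400,286),interpolation=3),cv2.resize(b,(364,286),interpolation=3)]))"
```

```text
[0.4365 0.2038 0.1181] yaw 109.22454511941258 [ 0.2563 -0.0796] [-0.8845  1.9433 -0.9836] 0.31779880434858065
eye in tool [-0.0952  0.0002 -0.002 ]
[ 0.3282422   0.25022191 -0.0960915 ]
```

View pics/p3.png

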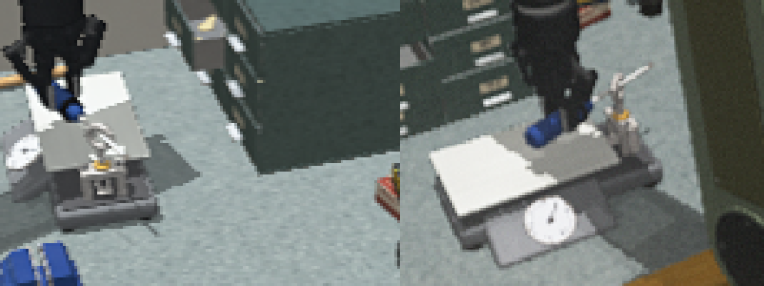

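The screw turns with the blade (the ring has rotated with it, dial needle moving). Continuing.

drive_tool([
  [[0,0,-0.15],[-0.0011,-0.0142,-0.0002],-1],
  [[0,0,-0.15],[-0.0011,-0.0142,-0.0002],-1],
  [[0,0,-0.15],[-0.0011,-0.0142,-0.0002],-1],
  [[0,0,-0.15],[-0.0011,-0.0142,-0.0002],-1],
  [[0,0,-0.15],[-0.0011,-0.0142,-0.0002],-1],
  [[0,0,-0.15],[-0.0011,-0.0142,-0.0002],-1],
  [[0,0,-0.15],[-0.0011,-0.0142,-0.0002],-1],
  [[0,0,-0.15],[-0.0011,-0.0142,-0.0002],-1],
  [[0,0,0],[0,0,0],-1],
])

```text
clock: 12.92
ee_pos: [0.3741, 0.1173, 0.1198]
eef_rot: [0.001, 0.018, 1.0, 0.001]
wrist_force: [-1.0, 5.8, -2.8]
opening: 0.313
finger_force: 59.7
```

```bash
echo "print(bot.state()['ft_torque'])">>v.py; python3 v.py
```

```text
[0.3741 0.1173 0.1198] yaw 177.97373485974688 [ 0.0804 -1.4561] [-1.0073  5.7552 -2.8167] 0.3132981094341465
eye in tool [-0.094  -0.     -0.0001]
[1.0155 0.0651 0.4816]
```

drive_tool([
  [[0,0,-0.15],[-0.0011,-0.0142,-0.0002],-1],
  [[0,0,-0.15],[-0.0011,-0.0142,-0.0002],-1],
  [[0,0,-0.15],[-0.0011,-0.0142,-0.0002],-1],
  [[0,0,-0.15],[-0.0011,-0.0142,-0.0002],-1],
  [[0,0,0],[0,0,0],-1],
])

```text
clock: 13.55
ee_pos: [0.3888, 0.0638, 0.1203]
eef_rot: [0.001, -0.279, 0.96, 0.002]
wrist_force: [-1.2, 8.1, -1.1]
opening: 0.311
finger_force: 59.8
```

```bash
python3 v.py
```

```text
[0.3888 0.0638 0.1203] yaw -147.63241860349632 [-0.0608 -2.1982] [-1.225   8.1143 -1.0935] 0.31089891764339234
eye in tool [-0.0937 -0.      0.0005]
[1.2554 0.0927 0.5792]
```

drive_tool([
  [[0,0,-0.15],[-0.0011,-0.0142,-0.0002],-1],
  [[0,0,-0.15],[-0.0011,-0.0142,-0.0002],-1],
  [[0,0,0],[0,0,0],-1],
])

```text
clock: 13.92
ee_pos: [0.4067, 0.0424, 0.1202]
eef_rot: [-0.001, -0.419, 0.908, 0.002]
wrist_force: [-2.2, 5.6, -2.0]
opening: 0.309
finger_force: 59.8
```

```bash
python3 v.py
```

```text
[0.4067 0.0424 0.1202] yaw -130.4158985951604 [-0.1106 -2.5481] [-2.1857  5.6145 -1.9654] 0.30895609746299835
eye in tool [-0.0943 -0.0002  0.0003]
[0.9414 0.3466 0.463 ]
```

Screw is nearly at its stop, but the last joint is near its limit. I'll withdraw and reinsert from the other side for the rest.

drive_tool([
  [[0,0,0.14],[-0.001,0.0133,0],-1],
  [[0,0,0],[0.025,0,0],-1],
  [[0,0,0],[0.025,0,0],-1],
  [[0,0,0],[0.024,0,0],-1],
  [[0,0,0],[0,0,0],-1],
  [[0,0,0],[0,0,0],-1],
])

```text
clock: 14.68
ee_pos: [0.3431, 0.0011, 0.121]
eef_rot: [0.0, -0.355, 0.935, -0.001]
wrist_force: [-0.5, -1.3, 0.1]
opening: 0.309
finger_force: 59.7
```

```bash
python3 v.py
python3 - <<'E'
from h import *
a=bot.camera('side')[:,:,::-1][100:190,180:290];b=bot.camera('scene')[:,:,::-1][180:290,110:230]
cv2.imwrite('pics/p4.png',np.hstack([cv2.resize(a,(400,327),interpolation=3),cv2.resize(b,(357,327),interpolation=3)]))
E
```

```text
[0.3431 0.0011 0.121 ] yaw -138.35190748734212 [-0.2503 -2.5477] [-0.4561 -1.3493  0.1439] 0.30937552495591053
eye in tool [-0.1684  0.0014  0.0011]
[-0.0949  0.0477 -0.0155]
```

View pics/p4.png

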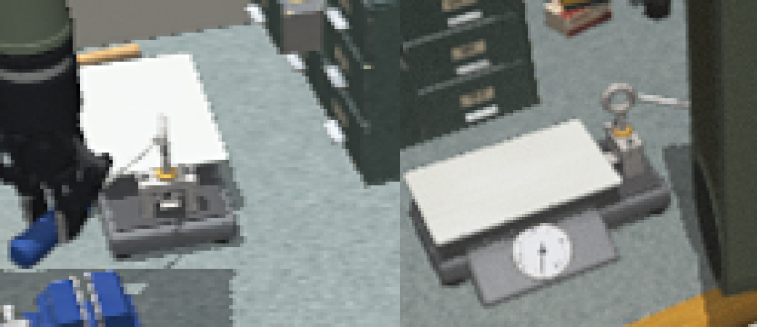

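The blade is nearly out: in the scene view its tip at (635,98) is at the ring's edge, and the ring centre is (620,98). Moving the rest of the way out, then up and round.

drive_tool([
  [[0,0,0],[0.01,0,0],-1],
  [[0,0,0],[0,0,0],-1],
  [[0,0,0],[0,0,-0.045],-1],
  [[0,0,0],[0,0,-0.045],-1],
  [[0,0,0],[0,0,-0.045],-1],
  [[0,0,0],[-0.048,-0.0326,0],-1],
  [[0,0,0],[-0.048,-0.0326,0],-1],
  [[0,0,0],[-0.048,-0.0326,0],-1],
  [[0,0,0],[-0.048,-0.0326,0],-1],
  [[0,0,0],[-0.048,-0.0326,0],-1],
])

```text
clock: 16.02
ee_pos: [0.624, 0.0336, 0.255]
eef_rot: [-0.0, -0.356, 0.934, 0.0]
wrist_force: [0.6, 0.9, -0.5]
opening: 0.313
finger_force: 59.7
```

drive_tool([
  [[0,0,0.18],[0,0,0],-1],
  [[0,0,0.18],[0,0,0],-1],
  [[0,0,0.18],[0,0,0],-1],
  [[0,0,0.18],[0,0,0],-1],
  [[0,0,0.18],[0,0,0],-1],
  [[0,0,0.18],[0,0,0],-1],
  [[0,0,0.18],[0,0,0],-1],
  [[0,0,0.18],[0,0,0],-1],
  [[0,0,0.18],[0,0,0],-1],
  [[0,0,0.18],[0,0,0],-1],
])

```text
clock: 17.27
ee_pos: [0.622, 0.0333, 0.255]
eef_rot: [-0.0, 0.513, 0.858, -0.0]
wrist_force: [-0.2, -0.7, -0.4]
opening: 0.31
finger_force: 59.7
```

drive_tool([
  [[0,0,0.18],[0,0,0],-1],
  [[0,0,0.18],[0,0,0],-1],
  [[0,0,0.18],[0,0,0],-1],
  [[0,0,0.18],[0,0,0],-1],
  [[0,0,0.18],[0,0,0],-1],
  [[0,0,0.18],[0,0,0],-1],
  [[0,0,0.18],[0,0,0],-1],
  [[0,0,0.18],[0,0,0],-1],
  [[0,0,0.18],[0,0,0],-1],
  [[0,0,0.18],[0,0,0],-1],
])

```text
clock: 18.52
ee_pos: [0.622, 0.0332, 0.255]
eef_rot: [-0.0, 0.991, 0.132, -0.0]
wrist_force: [-0.2, -0.0, -0.4]
opening: 0.317
finger_force: 59.7
```

```bash
python3 v.py
```

```text
[0.622  0.0332 0.255 ] yaw 15.153891281068807 [-0.0855  1.2208] [-0.227  -0.0036 -0.386 ] 0.31685126831102983
eye in tool [-0.1275 -0.1182  0.1351]
[-0.0044  0.0314 -0.0422]
```

drive_tool([
  [[0,0,0.188],[0,0,0],-1],
  [[0,0,0.188],[0,0,0],-1],
  [[0,0,0.188],[0,0,0],-1],
  [[0,0,0.188],[0,0,0],-1],
  [[0,0,0],[0,0,0.045],-1],
  [[0,0,0],[0,0,0.045],-1],
  [[0,0,0],[0,0,0.045],-1],
  [[0,0,0],[0,0,0],-1],
  [[0,0,0],[0,0,0],-1],
])

```text
clock: 19.65
ee_pos: [0.6234, 0.0331, 0.122]
eef_rot: [-0.0, 0.971, -0.237, 0.001]
wrist_force: [-0.1, 0.7, -0.6]
opening: 0.312
finger_force: 59.7
```

```bash
python3 v.py
python3 - <<'E'
from h import *
np.set_printoptions(precision=3,suppress=True)
# blade/ring bright pixels in side view around predicted tip & eye
R,p=rot();c=bot.camera_info('side')
im=cv2.cvtColor(bot.camera('side'),cv2.COLOR_RGB2GRAY)
for d in(-.15,-.13,-.1,-.07): 
    u,v=proj(c,p+R@[d,0,-.007]);print(d,u,v); ui=int(round(u));vi=int(round(v));print(im[vi-5:vi+6,ui])
print('eye',proj(c,[.468,.114,.145]),proj(c,[.468,.114,.125]));u,v=proj(c,[.468,.114,.125]).round().astype(int);print(im[v-9:v+9,u-5:u+9])
E
```

```text
[0.6234 0.0331 0.122 ] yaw -27.464408591151244 [-0.0855  1.9646] [-0.1435  0.6744 -0.562 ] 0.3123547249597703
eye in tool [-0.1752 -0.0001  0.0017]
[ 0.012  -0.0481  0.0215]
-0.15 232.57455868331965 137.0043167095355
[245 245 246 247 227 148 234 248 247 246 246]
-0.13 238.2748661780487 137.62404587142984
[217 251 250 251 200 159 252 247 246 248 251]
-0.1 246.8750869333595 138.55904939636665
[170 165 168 170 180 130 166 166 170 178 176]
-0.07 255.5355770387717 139.50060531761906
[163 170 177 182 181 132 172 171 173 166 171]
eye [225.179 132.205] [225.517 137.097]
[[246 246 246 246 246 246 246 246 246 246 246 246 245 245]
 [246 246 246 246 246 246 246 246 246 246 246 245 245 245]
 [247 246 247 247 247 247 246 246 246 246 246 245 245 245]
 [246 248 238 229 243 248 246 246 246 246 246 246 245 245]
 [247 249 207 150 181 238 247 246 246 246 245 245 245 245]
 [247 250 208 145 160 236 248 246 246 246 245 245 245 246]
 [247 250 220 159 156 235 249 247 246 246 246 246 246 246]
 [247 250 216 154 154 235 249 246 246 246 246 247 247 247]
 [247 250 216 154 135 232 249 247 246 246 230 238 227 226]
 [247 250 216 147 122 232 250 247 247 235 224 200 148 152]
 [247 250 227 148 109 230 250 247 246 247 248 250 234 223]
 [247 250 225 144 108 175 240 247 246 246 246 247 248 249]
 [247 250 224 129  82 186 245 248 246 246 246 246 247 246]
 [247 250 225 128  79 186 245 248 246 246 246 246 246 246]
 [246 249 241 153  67 159 241 248 246 246 246 246 246 247]
 [246 249 236 158  99 165 242 250 248 248 248 248 248 249]
 [247 249 247 179 100 153 242 252 251 251 252 251 249 245]
 [248 250 246 175 102 117 218 210 142 143 181 169 133 103]]
```

The blade lies exactly on the predicted line, and the eye is at 0.125, risen by about 5 mm. I'll lower 3 mm and insert.

drive_tool([
  [[0,0,0],[0,0,0.003],-1],
  [[0,0,0],[-0.02,0,0],-1],
  [[0,0,0],[-0.02,0,0],-1],
  [[0,0,0],[-0.02,0,0],-1],
  [[0,0,0],[-0.02,0,0],-1],
  [[0,0,0],[0,0,0],-1],
])

```text
clock: 20.45
ee_pos: [0.551, 0.0706, 0.1187]
eef_rot: [-0.0, 0.972, -0.237, 0.001]
wrist_force: [0.4, 0.7, -1.1]
opening: 0.308
finger_force: 59.7
```

drive_tool([
  [[0,0,-0.15],[-0.0011,-0.0142,0],-1],
  [[0,0,-0.15],[-0.0011,-0.0142,0],-1],
  [[0,0,-0.15],[-0.0011,-0.0142,0],-1],
  [[0,0,-0.15],[-0.0011,-0.0142,0],-1],
  [[0,0,-0.15],[-0.0011,-0.0142,0],-1],
  [[0,0,-0.15],[-0.0011,-0.0142,0],-1],
  [[0,0,-0.15],[-0.0011,-0.0142,0],-1],
  [[0,0,-0.15],[-0.0011,-0.0142,0],-1],
  [[0,0,0],[0,0,0],-1],
])

```text
clock: 21.58
ee_pos: [0.5388, 0.177, 0.1183]
eef_rot: [0.0, 0.936, 0.352, 0.001]
wrist_force: [-0.3, 0.0, -1.9]
opening: 0.316
finger_force: 59.7
```

```bash
python3 v.py
```

```text
[0.5388 0.177  0.1183] yaw 41.26279463381371 [0.1649 1.0157] [-0.3173  0.0091 -1.9476] 0.31571048984024286
eye in tool [-0.0948  0.0007 -0.0019]
[ 0.0812  0.0723 -0.0051]
```

drive_tool([
  [[0,0,-0.1],[-0.0005,-0.0095,0],-1],
  [[0,0,-0.1],[-0.0005,-0.0095,0],-1],
  [[0,0,-0.1],[-0.0005,-0.0095,0],-1],
  [[0,0,0],[0,0,0],-1],
])

```text
clock: 22.08
ee_pos: [0.5167, 0.1952, 0.118]
eef_rot: [-0.0, 0.873, 0.487, 0.001]
wrist_force: [-3.1, 3.0, -0.2]
opening: 0.314
finger_force: 59.8
```

```bash
python3 v.py
```

```text
[0.5167 0.1952 0.118 ] yaw 58.284314177688685 [0.2039 0.7571] [-3.145   2.9533 -0.2179] 0.31362052659087003
eye in tool [-0.0946  0.0013 -0.0021]
[ 0.4124  0.3756 -0.3417]
```

drive_tool([
  [[0,0,-0.08],[-0.0003,-0.0076,0],-1],
  [[0,0,-0.08],[-0.0003,-0.0076,0],-1],
  [[0,0,0],[0,0,0],-1],
])

```text
clock: 22.45
ee_pos: [0.5033, 0.2019, 0.118]
eef_rot: [-0.0, 0.832, 0.555, 0.001]
wrist_force: [-1.6, 2.7, 0.2]
opening: 0.313
finger_force: 59.8
```

```bash
python3 v.py
```

```text
[0.5033 0.2019 0.118 ] yaw 67.44405696994504 [0.2215 0.6149] [-1.5964  2.7399  0.2411] 0.31345875059232564
eye in tool [-0.0947  0.0011 -0.0022]
[ 0.4633  0.2926 -0.3725]
```

drive_tool([
  [[0,0,-0.08],[-0.0003,-0.0076,0],-1],
  [[0,0,-0.08],[-0.0003,-0.0076,0],-1],
  [[0,0,0],[0,0,0],-1],
])

```text
clock: 22.82
ee_pos: [0.4893, 0.2065, 0.1181]
eef_rot: [0.0, 0.785, 0.62, 0.001]
wrist_force: [-0.1, 3.5, 0.0]
opening: 0.318
finger_force: 59.9
```

```bash
python3 v.py
```

```text
[0.4893 0.2065 0.1181] yaw 76.58416723879907 [0.2361 0.4701] [-0.1031  3.5478  0.0254] 0.31776689489652926
eye in tool [-0.0949  0.0007 -0.0021]
[ 0.5192  0.1317 -0.5507]
```

drive_tool([
  [[0,0,-0.08],[-0.0003,-0.0076,0],-1],
  [[0,0,-0.08],[-0.0003,-0.0076,0],-1],
  [[0,0,0],[0,0,0],-1],
])

```text
clock: 23.2
ee_pos: [0.4786, 0.208, 0.1192]
eef_rot: [0.004, 0.734, 0.679, 0.005]
wrist_force: [8.1, 0.8, -3.5]
opening: 0.313
finger_force: 68.7
```

```bash
python3 v.py
```

```text
[0.4786 0.208  0.1192] yaw 85.48437630799451 [0.245  0.3246] [ 8.0512  0.7714 -3.508 ] 0.3128381143219596
eye in tool [-0.0945 -0.0032 -0.001 ]
[ 0.1252 -1.2435 -1.9008]
```

The torque jumped from about 0.5 to 1.9 N m at a yaw of 85°, so the stop is reached. I'll turn back freely to about -20° inside the loose fit and withdraw.

drive_tool([
  [[0,0,0.15],[-0.0011,0.0142,0],-1],
  [[0,0,0.15],[-0.0011,0.0142,0],-1],
  [[0,0,0.15],[-0.0011,0.0142,0],-1],
  [[0,0,0.15],[-0.0011,0.0142,0],-1],
  [[0,0,0.15],[-0.0011,0.0142,0],-1],
  [[0,0,0.15],[-0.0011,0.0142,0],-1],
  [[0,0,0.15],[-0.0011,0.0142,0],-1],
  [[0,0,0.15],[-0.0011,0.0142,0],-1],
  [[0,0,0.15],[-0.0011,0.0142,0],-1],
  [[0,0,0],[0,0,0],-1],
])

```text
clock: 24.45
ee_pos: [0.5613, 0.126, 0.1175]
eef_rot: [0.001, 0.997, 0.074, 0.0]
wrist_force: [-0.4, 0.7, -0.7]
opening: 0.315
finger_force: 60.5
```

```bash
python3 v.py
python3 - <<'E'
from h import *
np.set_printoptions(precision=3,suppress=True)
R,p=rot();c=bot.camera_info('side')
im=cv2.cvtColor(bot.camera('side'),cv2.COLOR_RGB2GRAY)
print(proj(c,p+R@[-.06,0,-.007]),proj(c,p+R@[-.145,0,-.007]))
for d in(-.145,-.13,-.06,-.045): 
    u,v=proj(c,p+R@[d,0,-.007]);ui=int(round(u));vi=int(round(v));print(d,vi,im[vi-6:vi+7,ui])
E
```

```text
[0.5613 0.126  0.1175] yaw 8.533772444517915 [0.0714 1.4939] [-0.3588  0.7323 -0.6525] 0.31514747735146775
eye in tool [-0.0941 -0.0019 -0.0025]
[-0.0158  0.0463 -0.0189]
[234.934 135.107] [211.727 141.181]
-0.145 141 [246 246 246 247 235 169 178 252 250 173 176 166 177]
-0.13 140 [246 246 246 247 226 176 182 252 250 168 173 163 159]
-0.06 135 [245 245 245 246 248 214 142 253 250 251 173 176 156]
-0.045 134 [167 171 172  66  50  45  64  49 166 255 175 176 155]
```

drive_tool([
  [[0,0,0.15],[-0.0011,0.0142,0],-1],
  [[0,0,0.15],[-0.0011,0.0142,0],-1],
  [[0,0,0.15],[-0.0011,0.0142,0],-1],
  [[0,0,0],[0.02,0,0],-1],
  [[0,0,0],[0.025,0,0],-1],
  [[0,0,0],[0.025,0,0],-1],
  [[0,0,0],[0.025,0,0],-1],
  [[0,0,0],[0,0,0],-1],
])

```text
clock: 25.5
ee_pos: [0.6492, 0.0573, 0.1175]
eef_rot: [0.0, 0.989, -0.149, 0.001]
wrist_force: [-1.1, 0.1, -0.4]
opening: 0.312
finger_force: 60.5
```

```bash
python3 v.py
python3 - <<'E'
from h import *
c=bot.camera_info('side');im=cv2.cvtColor(bot.camera('side'),cv2.COLOR_RGB2GRAY)
u,v=proj(c,[.468,.114,.125]).round().astype(int);print(im[v-8:v+9:1,u-5:u+20])
E
```

```text
[0.6492 0.0573 0.1175] yaw -17.10235708486042 [-0.0444  1.8251] [-1.1196  0.1474 -0.3907] 0.31186500941141176
eye in tool [-0.1899 -0.0009 -0.0028]
[ 0.0463  0.0058 -0.0264]
[[246 246 246 246 246 246 246 246 246 246 246 245 245 245 245 250 198 146
  167 171 172 170 170 171 177]
 [248 247 248 248 247 247 246 246 246 246 246 245 245 245 245 248 211 161
  169 169 167 167 162 169 176]
 [249 236 207 214 242 248 246 246 246 246 246 245 245 245 245 246 249 210
  158 164 168 170 171 172 171]
 [246 176 116 151 174 237 248 246 246 246 245 245 245 245 245 245 250 188
  138 168 170 172 174 168 167]
 [220 115  99 143 147 232 249 247 246 246 245 245 245 245 245 245 248 217
  168 172 173 176 169 162 164]
 [225 130  76 120 153 177 238 248 246 246 245 245 245 245 246 245 247 251
  219 167 172 175 172 171 170]
 [225 138 102 113 146 144 231 249 247 246 245 246 246 246 246 246 248 250
  219 170 173 175 173 171 171]
 [240 166 114 100 129 144 152 234 248 246 246 245 246 246 247 247 248 231
  213 189 163 154 152 151 142]
 [252 203 136 137 123 119 158 239 248 246 246 246 246 246 233 194 136 134
  150 151 15
[... 159 characters left out ...]
49 246 246 246 246 246 246 247 247 248
  250 253 222 174 175 171 166]
 [247 252 230 142  95  85 115 232 249 246 246 246 246 246 246 246 246 246
  247 251 200 148 170 169 165]
 [247 250 225 128  82  87 197 246 248 246 246 246 246 246 246 246 246 246
  247 249 226 170 163 172 177]
 [246 249 241 163  94 123 237 250 247 246 246 246 246 246 247 247 247 248
  248 250 253 217 160 165 173]
 [246 249 229 143 102 169 243 250 248 248 248 248 248 249 250 251 249 251
  252 249 250 195 153 169 173]
 [247 250 231 144 106 169 244 252 251 252 252 252 249 245 234 205 182 162
  138 120 109  93 146 169 166]
 [250 253 240 159 108 127 219 208 142 145 150 133 121 100  76  66  62  64
   74  98 110 109 150 165 162]]
```

The blade is out of the ring, with a clear gap to the tip. Now I lay the driver back where it was.

drive_tool([
  [[0,0,0.1435],[0,0,0],-1],
  [[0,0,0.1435],[0,0,0],-1],
  [[0,0,0.1435],[0,0,0],-1],
  [[0,0,0.1435],[0,0,0],-1],
  [[0,0,0],[0.044,0,0],-1],
  [[0,0,0],[0.044,0,0],-1],
  [[0,0,0],[0,0,0.045],-1],
  [[0,0,0],[0,0,0.04],-1],
  [[0,0,0],[0,0,0.015],-1],
  [[0,0,0],[0,0,0.005],-1],
])

```text
clock: 26.8
ee_pos: [0.7033, -0.0091, 0.0117]
eef_rot: [0.0, 0.906, -0.422, -0.001]
wrist_force: [-0.8, 0.3, -0.4]
opening: 0.313
finger_force: 60.5
```

drive_tool([
  [[0,0,0],[0,0,0],-1],
  [[0,0,0],[0,0,0.0015],-1],
  [[0,0,0],[0,0,0],-1],
])

```text
clock: 27.18
ee_pos: [0.7052, -0.0098, 0.0125]
eef_rot: [-0.0, 0.906, -0.423, 0.001]
wrist_force: [-0.7, -0.2, -0.7]
opening: 0.314
finger_force: 60.5
```

```bash
python3 v.py
```

```text
[ 0.7052 -0.0098  0.0125] yaw -50.021163542167734 [-0.1365  2.3074] [-0.7009 -0.2247 -0.738 ] 0.3140950157797044
eye in tool [-0.2471  0.102  -0.1081]
[ 0.0186 -0.0177  0.0059]
```

drive_tool([
  [[0,0,0],[0,0,0.003],-1],
  [[0,0,0],[0,0,0],-1],
  [[0,0,0],[0,0,0],-1],
])

```text
clock: 27.55
ee_pos: [0.7045, -0.0098, 0.0082]
eef_rot: [-0.0, 0.906, -0.423, 0.0]
wrist_force: [0.9, -0.4, 0.9]
opening: 0.314
finger_force: 60.6
```

drive_tool([
  [[0,0,0],[0,0,0.002],-1],
  [[0,0,0],[0,0,0],-1],
  [[0,0,0],[0,0,0],-1],
])

```text
clock: 27.92
ee_pos: [0.7046, -0.0098, 0.008]
eef_rot: [0.0, 0.906, -0.423, 0.0]
wrist_force: [-2.8, -0.7, 7.8]
opening: 0.311
finger_force: 61.4
```

Contact is made at 8 N. Releasing, then over to the row.

drive_tool([
  [[0,0,0],[0,0,-0.001],0],
  [[0,0,0],[0,0,0],1],
  [[0,0,0],[0,0,0],1],
  [[0,0,0],[0,0,0],1],
  [[0,0,0],[0,0,-0.02],1],
  [[0,0,0],[0,0,-0.05],1],
  [[0,0,0],[0,0,-0.06],1],
  [[0,0,0],[0,0,-0.06],1],
  [[0,0,0],[0,0,-0.06],1],
])

```text
clock: 29.05
ee_pos: [0.7043, -0.0098, 0.261]
eef_rot: [-0.0, 0.906, -0.423, 0.001]
wrist_force: [0.1, -0.5, -0.0]
opening: 1.0
finger_force: 0.0
```

drive_tool([
  [[0,0,-0.163],[0,0,0],1],
  [[0,0,-0.163],[0,0,0],1],
  [[0,0,-0.163],[0,0,0],1],
  [[0,0,-0.163],[0,0,0],1],
  [[0,0,0],[-0.056,0.042,0],1],
  [[0,0,0],[-0.056,0.042,0],1],
  [[0,0,0],[-0.056,0.042,0],1],
  [[0,0,0],[0,0,0],1],
  [[0,0,0],[0,0,0],1],
])

```text
clock: 30.18
ee_pos: [0.534, -0.0869, 0.2589]
eef_rot: [0.0, 0.994, -0.111, 0.002]
wrist_force: [0.3, -0.2, 0.5]
opening: 0.996
finger_force: 0.0
```

```bash
python3 v.py
cat > row.py <<'E'
from h import *
np.set_printoptions(precision=4,suppress=True)
c=bot.camera_info('wrist');im=bot.camera('wrist')[:,:,::-1].copy();cv2.imwrite('pics/row.png',im)
hsv=cv2.cvtColor(im,cv2.COLOR_BGR2HSV)
m=cv2.inRange(hsv,(18,35,110),(36,200,255));m=cv2.morphologyEx(m,cv2.MORPH_CLOSE,np.ones((3,3)))
n,l,st,ce=cv2.connectedComponentsWithStats(m)
for i in range(1,n):
    if st[i,4]<250: continue
    cs=cv2.findContours((l==i).astype(np.uint8),0,2)[0][0][:,0].astype(float)
    W=np.array([onz(c,*q,.015)[:2] for q in cs]).astype(np.float32)
    (x,y),(w,h),a=cv2.minAreaRect(W)
    bx=cv2.boxPoints(((x,y),(w,h),a));print(st[i],'ctr',round(x,4),round(y,4),'size',round(w,4),round(h,4));print(bx.round(4).tolist())
E
python3 row.py
```

```text
[ 0.534  -0.0869  0.2589] yaw -12.70624284039804 [-0.3215  1.471 ] [ 0.3347 -0.2402  0.4564] 0.9962148257113032
eye in tool [-0.1091 -0.1814  0.1385]
[-0.0106 -0.0188  0.0159]
[ 244  136  154   56 5585] ctr 0.5091 -0.1545 size 0.1832 0.0668
[[0.4578999876976013, -0.23749999701976776], [0.5234000086784363, -0.25099998712539673], [0.5601999759674072, -0.07150000333786011], [0.49470001459121704, -0.05810000002384186]]
[ 423  290   89   34 1681] ctr 0.2617 -0.3196 size 0.0374 0.1193
[[0.24289999902248383, -0.2599000036716461], [0.24300000071525574, -0.37929999828338623], [0.28040000796318054, -0.37929999828338623], [0.28029999136924744, -0.2599000036716461]]
[ 157  317  215   56 3663] ctr 0.2617 -0.0285 size 0.0367 0.3118
[[0.24320000410079956, 0.1273999959230423], [0.243599995970726, -0.18449999392032623], [0.28029999136924744, -0.18440000712871552], [0.2799000144004822, 0.1273999959230423]]
```

The row box measures 183 x 67 mm as it should, with cylinder yaw -11.6°: A (0.524,-0.081), B (0.509,-0.1545), C (0.502,-0.188). I'll push A out forwards first.

drive_tool([
  [[0,0,-0.019],[-0.033,-0.003,0],-1],
  [[0,0,0],[-0.033,-0.003,0.03],-1],
  [[0,0,0],[0,0,0.05],-1],
  [[0,0,0],[0,0,0.05],-1],
  [[0,0,0],[0,0,0.05],-1],
  [[0,0,0],[0,0,0.05],-1],
  [[0,0,0],[0,0,0.021],-1],
  [[0,0,0],[0,0,0],-1],
  [[0,0,0],[0,0,0],-1],
])

```text
clock: 31.35
ee_pos: [0.4722, -0.0671, 0.0071]
eef_rot: [0.0, 0.995, -0.101, 0.001]
wrist_force: [0.2, 0.3, -0.6]
opening: 0.003
finger_force: 0.0
```

```bash
python3 v.py
```

```text
[ 0.4722 -0.0671  0.0071] yaw -11.538772670999514 [-0.323   1.4491] [ 0.212   0.3457 -0.6417] 0.002509090244076001
eye in tool [-0.04   -0.1766 -0.113 ]
[ 0.0159  0.0025 -0.0432]
```

drive_tool([
  [[0,0,0],[0.0085,0,0],-1],
  [[0,0,0],[0.0085,0,0],-1],
  [[0,0,0],[0.0085,0,0],-1],
  [[0,0,0],[0.0085,0,0],-1],
  [[0,0,0],[0.0085,0,0],-1],
  [[0,0,0],[0.0085,0,0],-1],
  [[0,0,0],[0.0085,0,0],-1],
  [[0,0,0],[0.0085,0,0],-1],
  [[0,0,0],[0.0085,0,0],-1],
  [[0,0,0],[0.0085,0,0],-1],
])

```text
clock: 32.6
ee_pos: [0.5538, -0.0841, 0.0059]
eef_rot: [-0.0, 0.995, -0.101, 0.0]
wrist_force: [-1.0, -0.1, 1.5]
opening: 0.001
finger_force: 0.8
```

drive_tool([
  [[0,0,0],[0,0,0],-1],
  [[0,0,0],[-0.005,0,0],-1],
  [[0,0,0],[0,0,-0.05],-1],
  [[0,0,0],[0,0,-0.06],1],
  [[0,0,0],[0,0,-0.06],1],
  [[0,0,0],[0.02,0.02,-0.03],1],
  [[0,0,0],[0,0,0],1],
  [[0,0,0],[0,0,0],1],
])

```text
clock: 33.6
ee_pos: [0.5625, -0.1059, 0.2045]
eef_rot: [-0.0, 0.995, -0.101, -0.001]
wrist_force: [-1.6, 0.5, 0.4]
opening: 0.994
finger_force: 0.0
```

```bash
python3 v.py;python3 row.py
```

```text
[ 0.5625 -0.1059  0.2045] yaw -11.600199936312459 [-0.3375  1.4357] [-1.6041  0.4862  0.4364] 0.9939704382591024
eye in tool [-0.1365 -0.1964  0.085 ]
[-0.0277  0.0759  0.0607]
[ 228  102   34   66 1954] ctr 0.5969 -0.0966 size 0.0326 0.0646
[[0.5619999766349792, -0.10599999874830246], [0.6252999901771545, -0.11900000274181366], [0.6317999958992004, -0.08709999918937683], [0.5684999823570251, -0.07410000264644623]]
[ 262  175  140   60 5170] ctr 0.5056 -0.1714 size 0.1487 0.067
[[0.4620000123977661, -0.24040000140666962], [0.5282999873161316, -0.24969999492168427], [0.5490999817848206, -0.10249999910593033], [0.4828000068664551, -0.09309999644756317]]
[321 364  40  20 441] ctr 0.2684 -0.1528 size 0.0296 0.0511
[[0.25360000133514404, -0.12729999423027039], [0.25360000133514404, -0.17839999496936798], [0.2831999957561493, -0.17829999327659607], [0.2831999957561493, -0.12720000743865967]]
```

A is out: centre (0.597,-0.097), size 33x65 as it should be. Padlock 1 is in its place. Gripping A.

drive_tool([
  [[0,0,0],[0.032,-0.016,0.04],1],
  [[0,0,0],[0,0,0.05],1],
  [[0,0,0],[0,0,0.05],1],
  [[0,0,0],[0,0,0.045],1],
  [[0,0,0],[0,0,0.015],1],
  [[0,0,0],[0,0,0],-1],
  [[0,0,0],[0,0,0],-1],
  [[0,0,0],[0,0,0],-1],
  [[0,0,0],[0,0,0],-1],
  [[0,0,0],[0,0,0],-1],
])

```text
clock: 34.9
ee_pos: [0.6006, -0.0981, 0.0088]
eef_rot: [0.001, 0.995, -0.101, 0.002]
wrist_force: [-0.8, -0.7, 6.7]
opening: 0.351
finger_force: 58.8
```

drive_tool([
  [[0,0,0],[0,0,-0.04],-1],
  [[0,0,0],[0,0,-0.05],-1],
  [[0,0,0],[0,0,-0.05],-1],
  [[0,0,0],[0,0,-0.05],-1],
  [[0,0,0],[0,0,0],-1],
])

```text
clock: 35.52
ee_pos: [0.6021, -0.0984, 0.2027]
eef_rot: [0.001, 0.995, -0.101, 0.006]
wrist_force: [-0.4, -0.2, -2.5]
opening: 0.346
finger_force: 59.5
```

```bash
python3 v.py
```

```text
[ 0.6021 -0.0984  0.2027] yaw -11.583977285032894 [-0.3038  1.4692] [-0.4468 -0.1834 -2.4655] 0.3460772990179867
eye in tool [-0.1751 -0.1812  0.0803]
[-0.0219 -0.0252 -0.0429]
```

A is held (opening 0.35, wrist load about 2 N). Carrying it to the middle of the platter.

drive_tool([
  [[0,0,-0.159],[0,0,0],-1],
  [[0,0,0],[-0.0235,-0.056,0],-1],
  [[0,0,0],[-0.0235,-0.056,0],-1],
  [[0,0,0],[-0.0235,-0.056,0],-1],
  [[0,0,0],[-0.0235,-0.056,0],-1],
  [[0,0,0],[-0.0235,-0.056,0],-1],
  [[0,0,0],[-0.0235,-0.056,0],-1],
  [[0,0,0],[0,0,0.05],-1],
  [[0,0,0],[0,0,0.05],-1],
  [[0,0,0],[0,0,0],-1],
])

```text
clock: 36.78
ee_pos: [0.4662, 0.2428, 0.0904]
eef_rot: [0.002, 1.0, -0.021, -0.007]
wrist_force: [-1.3, -0.9, -1.4]
opening: 0.343
finger_force: 60.0
```

```bash
python3 v.py
```

```text
[0.4662 0.2428 0.0904] yaw -2.444830210458428 [0.3155 1.9289] [-1.2787 -0.9154 -1.3909] 0.34326496459515493
eye in tool [ 0.0069  0.1288 -0.0291]
[0.0152 0.0267 0.0161]
```

drive_tool([
  [[0,0,0],[0,0,0],-1],
  [[0,0,0],[0,0,0],-1],
])

```text
clock: 37.02
ee_pos: [0.4744, 0.2449, 0.0986]
eef_rot: [-0.001, 1.0, -0.022, 0.002]
wrist_force: [0.9, 0.2, -2.3]
opening: 0.342
finger_force: 60.0
```

```bash
python3 v.py;python3 -c "
from h import *
print(rot()[0].round(4))"
```

```text
[0.4744 0.2449 0.0986] yaw -2.5053126132631385 [0.3144 1.9289] [ 0.9429  0.1754 -2.3228] 0.3416064133238896
eye in tool [-0.0005  0.131  -0.0216]
[ 0.044  -0.0054  0.0278]
[[ 0.999  -0.0437  0.0049]
 [-0.0437 -0.999   0.0017]
 [ 0.0049 -0.0019 -1.    ]]
```

drive_tool([
  [[0,0,0],[0,0,0.01],-1],
  [[0,0,0],[0,0,0.007],-1],
  [[0,0,0],[0,0,0.003],-1],
  [[0,0,0],[0,0,0],-1],
  [[0,0,0],[0,0,0],-1],
])

```text
clock: 37.65
ee_pos: [0.472, 0.2443, 0.076]
eef_rot: [0.0, 1.0, -0.022, -0.0]
wrist_force: [-1.7, -1.2, -0.3]
opening: 0.345
finger_force: 60.5
```

```bash
python3 v.py
```

```text
[0.472  0.2443 0.076 ] yaw -2.473963261772801 [0.3148 1.9289] [-1.6857 -1.2446 -0.3386] 0.34476437655296194
eye in tool [ 0.0016  0.1303 -0.044 ]
[-0.1967  0.1938  0.0131]
```

drive_tool([
  [[0,0,0],[0,0,0],0.1],
  [[0,0,0],[0,0,0],0.1],
  [[0,0,0],[0,0,0],0.1],
  [[0,0,0],[0,0,-0.02],0.1],
  [[0,0,0],[0,0,-0.04],1],
  [[0,0,0],[0,0,-0.05],1],
  [[0,0,0],[0,0,-0.05],1],
  [[0,0,0],[-0.04,0,-0.02],1],
  [[0,0,0],[-0.03,0,0],1],
  [[0,0,0],[0,0,0],1],
])

```text
clock: 38.9
ee_pos: [0.4009, 0.2477, 0.2564]
eef_rot: [-0.0, 1.0, -0.021, 0.0]
wrist_force: [0.5, -1.0, -0.0]
opening: 1.001
finger_force: 0.0
```

```bash
python3 v.py
cat > plat.py <<'E'
from h import *
np.set_printoptions(precision=4,suppress=True)
c=bot.camera_info('wrist');im=bot.camera('wrist')[:,:,::-1].copy();cv2.imwrite('pics/plat.png',im)
hsv=cv2.cvtColor(im,cv2.COLOR_BGR2HSV)
b=cv2.inRange(hsv,(18,35,110),(36,200,255));b=cv2.morphologyEx(b,cv2.MORPH_CLOSE,np.ones((3,3)))
w=cv2.inRange(hsv,(0,0,150),(180,30,255));w=cv2.morphologyEx(w|b,cv2.MORPH_CLOSE,np.ones((5,5)))
for m,z,mn in((b,.082,300),(w,.066,8000)):
    n,l,st,ce=cv2.connectedComponentsWithStats(m)
    for i in range(1,n):
        if st[i,4]<mn: continue
        cs=max(cv2.findContours((l==i).astype(np.uint8),0,2)[0],key=len)[:,0].astype(float)
        W=np.array([onz(c,*q,z)[:2] for q in cs]).astype(np.float32)
        (x,y),(a,h),g=cv2.minAreaRect(W);print(z,st[i],'ctr',round(x,4),round(y,4),'size',round(a,4),round(h,4),cv2.boxPoints(((x,y),(a,h),g)).round(4).tolist())
E
python3 plat.py
```

```text
[0.4009 0.2477 0.2564] yaw -2.388920560934414 [0.3695 1.982 ] [ 0.4736 -0.9586 -0.0305] 1.0006357787065567
eye in tool [0.0725 0.1309 0.1364]
[-0.0497  0.0064  0.0134]
0.082 [ 244   63   37   72 2335] ctr 0.4685 0.2435 size 0.0334 0.063 [[0.43630000948905945, 0.2281000018119812], [0.4993000030517578, 0.225600004196167], [0.5005999803543091, 0.258899986743927], [0.4377000033855438, 0.2615000009536743]]
0.082 [ 163  243  349   38 7845] ctr 0.2945 0.168 size 0.0347 0.3775 [[0.2768999934196472, 0.35670000314712524], [0.27730000019073486, -0.02070000022649765], [0.31200000643730164, -0.02070000022649765], [0.3116999864578247, 0.35679998993873596]]
0.082 [  81  256   66   27 1270] ctr 0.2962 0.411 size 0.0308 0.0718 [[0.2806999981403351, 0.44690001010894775], [0.2809000015258789, 0.375], [0.3116999864578247, 0.3750999867916107], [0.31150001287460327, 0.44690001010894775]]
0.066 [  139    15   238   171 30263] ctr 0.4612 0.2503 size 0.2324 0.1593 [[0.3772999942302704, 0.1370999962091446], [0.5364999771118164, 0.13130000233650208], [0.5450000166893005, 0.3635999858379364], [0.38580000400543213, 0.3693999946117401]]
0.066 [  162   186   350   101 10473] ctr 0.3123 0.1624 size 0.3976 0.1219 [[0.23749999701976776, -0.031599998474121094], [0.35899999737739563, -0.04019999876618385], [0.3871999979019165, 0.3564000129699707], [0.2655999958515167, 0.36500000953674316]]
```

A lies at (0.4685, 0.2435), flat. Next I find the platter's ends by gray profiles along its length.

```bash
cat > edge.py <<'E'
from h import *
c=bot.camera_info('wrist');im=cv2.imread('pics/plat.png').astype(np.float32)
xs=np.array([.9991,-.0436]);ys=np.array([.0436,.9991]);O=np.array([.472,.244])
for a in(-.055,.045,.055):
    t=np.arange(-.125,.1251,.0025);P=[proj(c,[*(O+xs*a+ys*k),.067]) for k in t]
    g=[int(im[int(round(v)),int(round(u))].mean()) if 0<=u<511.4 and 0<=v<383.4 else -1 for u,v in P]
    print(a,'lo',list(zip((t[:18]*1000).round(1),g[:18])),'hi',list(zip((t[-18:]*1000).round(1),g[-18:])))
E
python3 edge.py
```

```text
-0.055 lo [(np.float64(-125.0), 138), (np.float64(-122.5), 141), (np.float64(-120.0), 139), (np.float64(-117.5), 140), (np.float64(-115.0), 140), (np.float64(-112.5), 139), (np.float64(-110.0), 135), (np.float64(-107.5), 134), (np.float64(-105.0), 135), (np.float64(-102.5), 140), (np.float64(-100.0), 128), (np.float64(-97.5), 156), (np.float64(-95.0), 156), (np.float64(-92.5), 157), (np.float64(-90.0), 156), (np.float64(-87.5), 151), (np.float64(-85.0), 142), (np.float64(-82.5), 138)] hi [(np.float64(82.5), 212), (np.float64(85.0), 208), (np.float64(87.5), 208), (np.float64(90.0), 208), (np.float64(92.5), 210), (np.float64(95.0), 211), (np.float64(97.5), 211), (np.float64(100.0), 209), (np.float64(102.5), 167), (np.float64(105.0), 142), (np.float64(107.5), 147), (np.float64(110.0), 146), (np.float64(112.5), 146), (np.float64(115.0), 148), (np.float64(117.5), 139), (np.float64(120.0), 129), (np.float64(122.5), 138), (np.float64(125.0), 133)]
0.045 lo [(np.float64(-125.0), 85), (np.float64(-122.5), 85), (np.float64(-120.0), 85), (np.float64(-117.5), 85), (np.float64(-115.0), 87), (np.f
[... 1042 characters left out ...]
 (np.float64(-102.5), 91), (np.float64(-100.0), 154), (np.float64(-97.5), 210), (np.float64(-95.0), 211), (np.float64(-92.5), 212), (np.float64(-90.0), 212), (np.float64(-87.5), 210), (np.float64(-85.0), 212), (np.float64(-82.5), 212)] hi [(np.float64(82.5), 211), (np.float64(85.0), 209), (np.float64(87.5), 208), (np.float64(90.0), 210), (np.float64(92.5), 210), (np.float64(95.0), 209), (np.float64(97.5), 210), (np.float64(100.0), 210), (np.float64(102.5), 183), (np.float64(105.0), 132), (np.float64(107.5), 133), (np.float64(110.0), 135), (np.float64(112.5), 138), (np.float64(115.0), 134), (np.float64(117.5), 135), (np.float64(120.0), 139), (np.float64(122.5), 140), (np.float64(125.0), 140)]
```

The platter's ends are at -100 and +103 mm, so its middle is (0.472, 0.245) and A sits 2 mm off it. I'll put the others at +61 and -59. Next, over to C.

drive_tool([
  [[0,0,0],[0.0218,0.0547,0],1],
  [[0,0,0],[0.0218,0.0547,0],1],
  [[0,0,0],[0.0218,0.0547,0],1],
  [[0,0,0],[0.0218,0.0547,0],1],
  [[0,0,0],[0.0218,0.0547,0],1],
  [[0,0,0],[0.0218,0.0547,0],1],
  [[0,0,0],[0.0218,0.0547,0],1],
  [[0,0,0.161],[0.0218,0.0547,0],1],
  [[0,0,0],[0,0,0],-1],
  [[0,0,0],[0,0,0],-1],
])

```text
clock: 40.2
ee_pos: [0.5575, -0.1976, 0.2549]
eef_rot: [-0.001, 0.995, -0.102, -0.001]
wrist_force: [-1.2, 0.2, -0.0]
opening: 0.606
finger_force: 0.0
```

```bash
python3 v.py;cat > row2.py <<'E'
from h import *
# gray/saturation profile across the row, 20 mm on the near side of its middle, to find the gaps
c=bot.camera_info('wrist');im=cv2.GaussianBlur(bot.camera('wrist')[:,:,::-1],(1,1),0);cv2.imwrite('pics/row2.png',im)
M=np.array([.5275,-.0648]);u=np.array([.9796,-.2012]);v=np.array([.2012,.9796])
for a in(-.024,.012,.024):
    t=np.arange(.028,.195,.002);print(a,[ (int(k*1000),int(im[int(round(q[1])),int(round(q[0])),0])) for k in t for q in [proj(c,[*(M+u*a-v*k),.015])]])
E
python3 row2.py; python3 row.py
```

```text
[ 0.5575 -0.1976  0.2549] yaw -11.716420182768017 [-0.4871  1.2882] [-1.1942  0.211  -0.0207] 0.605841511305676
eye in tool [-0.1507 -0.2868  0.1354]
[-0.0173  0.0048 -0.0005]
-0.024 [(28, 98), (30, 101), (32, 102), (33, 101), (35, 100), (37, 99), (39, 108), (41, 105), (43, 103), (45, 105), (47, 102), (49, 104), (51, 105), (53, 107), (55, 107), (57, 110), (59, 108), (61, 109), (63, 105), (65, 109), (67, 111), (69, 139), (71, 152), (73, 129), (75, 145), (77, 151), (79, 155), (81, 156), (83, 157), (85, 168), (87, 166), (89, 160), (91, 156), (93, 142), (95, 171), (97, 177), (99, 181), (101, 174), (103, 157), (105, 139), (107, 126), (109, 145), (111, 164), (113, 164), (115, 163), (117, 170), (119, 186), (121, 186), (123, 186), (125, 173), (127, 145), (129, 155), (131, 165), (133, 181), (135, 167), (137, 164), (139, 147), (141, 135), (143, 149), (145, 147), (147, 150), (149, 150), (151, 157), (153, 159), (155, 157), (157, 160), (159, 163), (161, 158), (163, 152), (165, 148), (167, 140), (169, 137), (171, 139), (173, 136), (175, 134), (177, 137), (179, 136), (181, 135), (183, 145), (185, 1
[... 2486 characters left out ...]
 71   28 1135] ctr 0.2624 -0.4448 size 0.0975 0.0353
[[0.24300000071525574, -0.492900013923645], [0.2782999873161316, -0.49410000443458557], [0.2816999852657318, -0.396699994802475], [0.24639999866485596, -0.3955000042915344]]
[ 205  339  118   30 1931] ctr 0.263 -0.1414 size 0.0362 0.175
[[0.24459999799728394, -0.05400000140070915], [0.2451999932527542, -0.2290000021457672], [0.2815000116825104, -0.2289000004529953], [0.2808000147342682, -0.05389999970793724]]
[130 367  24  17 289] ctr 0.2677 0.0452 size 0.0377 0.0309
[[0.24879999458789825, 0.02979999966919422], [0.2791000008583069, 0.023600000888109207], [0.2867000102996826, 0.060600001364946365], [0.2563999891281128, 0.06679999828338623]]
```

The gaps show B at 77–107 mm and C at 109–142 mm along the row, so the tool is lined up behind C. Descend and push C towards the robot.

drive_tool([
  [[0,0,0],[0,-0.001,0.05],-1],
  [[0,0,0],[0,0,0.05],-1],
  [[0,0,0],[0,0,0.05],-1],
  [[0,0,0],[0,0,0.05],-1],
  [[0,0,0],[0,0,0.035],-1],
  [[0,0,0],[0,0,0.0125],-1],
  [[0,0,0],[0,0,0],-1],
])

```text
clock: 41.18
ee_pos: [0.5577, -0.1954, 0.0085]
eef_rot: [-0.0, 0.995, -0.101, -0.0]
wrist_force: [-0.6, 0.2, 0.5]
opening: -0.004
finger_force: 0.0
```

```bash
python3 v.py
```

```text
[ 0.5577 -0.1954  0.0085] yaw -11.619890827513293 [-0.4833  1.2902] [-0.6246  0.2047  0.4911] -0.00412055169942687
eye in tool [-0.1503 -0.285  -0.1113]
[-0.0022 -0.0162 -0.0196]
```

drive_tool([
  [[0,0,0],[-0.0085,0,0],-1],
  [[0,0,0],[-0.0085,0,0],-1],
  [[0,0,0],[-0.0085,0,0],-1],
  [[0,0,0],[-0.0085,0,0],-1],
  [[0,0,0],[-0.0085,0,0],-1],
  [[0,0,0],[-0.0085,0,0],-1],
  [[0,0,0],[-0.0085,0,0],-1],
  [[0,0,0],[-0.0085,0,0],-1],
  [[0,0,0],[-0.0085,0,0],-1],
  [[0,0,0],[-0.0085,0,0],-1],
])

```text
clock: 42.42
ee_pos: [0.4739, -0.1789, 0.0084]
eef_rot: [-0.0, 0.995, -0.102, -0.0]
wrist_force: [2.6, 0.0, 2.1]
opening: 0.002
finger_force: 1.0
```

drive_tool([
  [[0,0,0],[-0.002,0,0],-1],
  [[0,0,0],[0,0,0],-1],
  [[0,0,0],[0.004,0,0],-1],
  [[0,0,0],[0,0,-0.05],-1],
  [[0,0,0],[0,0,-0.06],1],
  [[0,0,0],[0,0,-0.06],1],
  [[0,0,0],[-0.03,0,-0.04],1],
  [[0,0,0],[0,0,0],1],
  [[0,0,0],[0,0,0],1],
])

```text
clock: 43.55
ee_pos: [0.4468, -0.1731, 0.2176]
eef_rot: [-0.0, 0.995, -0.102, -0.001]
wrist_force: [0.0, 0.0, -0.9]
opening: 1.0
finger_force: 0.0
```

```bash
python3 v.py;python3 row.py
```

```text
[ 0.4468 -0.1731  0.2176] yaw -11.70531619336058 [-0.5505  1.2246] [ 0.0322  0.0433 -0.9329] 1.0002496844449131
eye in tool [-0.0374 -0.2854  0.0978]
[-0.0076  0.0064 -0.0341]
[ 175   77   73   67 3188] ctr 0.5113 -0.1348 size 0.0731 0.0652
[[0.4715999960899353, -0.16349999606609344], [0.5351999998092651, -0.17749999463558197], [0.5509999990463257, -0.10620000213384628], [0.48730000853538513, -0.09210000187158585]]
[ 281  100   41   33 1141] ctr 0.4873 -0.2234 size 0.0405 0.0319
[[0.4675999879837036, -0.23999999463558197], [0.49889999628067017, -0.24650000035762787], [0.5070000290870667, -0.20679999887943268], [0.4758000075817108, -0.2003999948501587]]
[ 249  148   32   58 1600] ctr 0.4313 -0.1744 size 0.0328 0.0642
[[0.396699994802475, -0.18459999561309814], [0.45980000495910645, -0.1964000016450882], [0.4657999873161316, -0.16419999301433563], [0.4027999937534332, -0.15240000188350677]]
[ 401  257  111   43 2698] ctr 0.2597 -0.3747 size 0.0376 0.1296
[[0.24060000479221344, -0.3098999857902527], [0.24120000004768372, -0.43959999084472656], [0.27880001068115234, -0.43939998745918274], [0.2782000005245209, -0.30979999899864197]]
[ 149  284  211   60 4799] ctr 0.2594 -0.1198 size 0.0375 0.2723
[[0.24060000479221344, 0.016300000250339508], [0.24070000648498535, -0.25589999556541443], [0.2782999873161316, -0.25589999556541443], [0.27810001373291016, 0.016300000250339508]]
```

C is out: (0.431,-0.174), 7 mm clear of the row. Both padlocks are in place. Gripping C.

drive_tool([
  [[0,0,0],[-0.013,0.004,0.045],1],
  [[0,0,0],[0,0,0.05],1],
  [[0,0,0],[0,0,0.05],1],
  [[0,0,0],[0,0,0.045],1],
  [[0,0,0],[0,0,0.017],1],
  [[0,0,0],[0,0,0],-1],
  [[0,0,0],[0,0,0],-1],
  [[0,0,0],[0,0,0],-1],
  [[0,0,0],[0,0,0],-1],
  [[0,0,0],[0,0,0],-1],
])

```text
clock: 44.85
ee_pos: [0.4345, -0.1773, 0.0142]
eef_rot: [0.002, 0.995, -0.101, 0.001]
wrist_force: [-6.6, -3.9, 12.6]
opening: 0.157
finger_force: 56.9
```

drive_tool([
  [[0,0,0],[0,0,-0.04],-1],
  [[0,0,0],[0,0,-0.05],-1],
  [[0,0,0],[0,0,-0.05],-1],
  [[0,0,0],[0,0,-0.05],-1],
  [[0,0,0],[0,0,0],-1],
  [[0,0,0],[0,0,0],-1],
])

```text
clock: 45.6
ee_pos: [0.4328, -0.1741, 0.2009]
eef_rot: [-0.0, 0.995, -0.102, -0.0]
wrist_force: [-0.4, 0.5, -1.8]
opening: 0.148
finger_force: 58.5
```

```bash
python3 v.py
```

```text
[ 0.4328 -0.1741  0.2009] yaw -11.700133289161606 [-0.5684  1.2066] [-0.3821  0.5325 -1.7721] 0.14834189059364664
eye in tool [-0.0239 -0.2893  0.0811]
[-0.0356  0.0364 -0.025 ]
```

The opening of 0.148 (13 mm) is too small for a grip across the 33 mm width. I'll look at how C sits in the fingers.

Run:
```python
from h import *
R,p=rot();a=bot.camera('wrist')[:,:,::-1];b=bot.camera('side')[:,:,::-1];e=bot.camera('scene')[:,:,::-1]
u,v=proj(bot.camera_info('side'),p).round().astype(int)
s=b[max(v-35,0):v+45,max(u-40,0):u+40]
w=a[210:384,150:370]
cv2.imwrite('pics/last.png',np.hstack([cv2.resize(w,(430,340),interpolation=3),cv2.resize(s,(340,340),interpolation=3)]))
```

```text
(no output)
```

View pics/last.png

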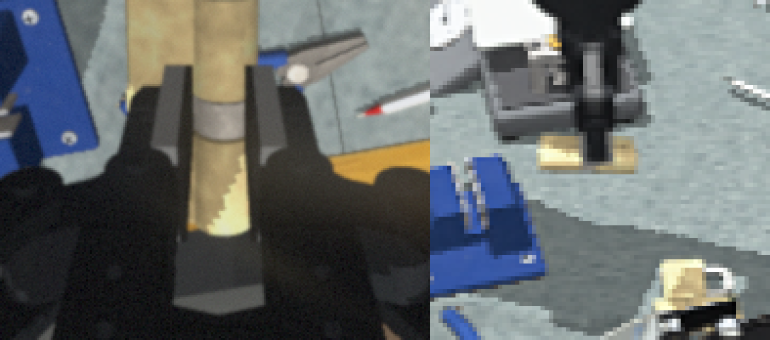

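The wrist crop shows C lying level, with its barrel at (225,100) between the pads and its flat web sticking out under the left finger, towards world +y. The hold is firm and flat, but C's centre is about 8 mm to +y of the tool. I'll allow for that when placing it.

drive_tool([
  [[0,0,-0.16],[0,0,-0.01],-1],
  [[0,0,0],[0.003,-0.0593,0],-1],
  [[0,0,0],[0.003,-0.0593,0],-1],
  [[0,0,0],[0.003,-0.0593,0],-1],
  [[0,0,0],[0.003,-0.0593,0],-1],
  [[0,0,0],[0.003,-0.0593,0],-1],
  [[0,0,0],[0.003,-0.0593,0],-1],
  [[0,0,0],[0.003,-0.0593,0],-1],
  [[0,0,0],[0.003,-0.0593,0],-1],
  [[0,0,0],[0,0,0.04],-1],
])

```text
clock: 47.0
ee_pos: [0.4806, 0.3035, 0.173]
eef_rot: [-0.002, 1.0, -0.019, 0.003]
wrist_force: [0.7, -1.5, -1.7]
opening: 0.149
finger_force: 59.1
```

drive_tool([
  [[0,0,0],[0,0,0.04],-1],
  [[0,0,0],[0,0,0.02],-1],
  [[0,0,0],[0,0,0],-1],
  [[0,0,0],[0,0,0],-1],
  [[0,0,0],[0,0,0],-1],
])

```text
clock: 47.62
ee_pos: [0.4796, 0.2986, 0.1129]
eef_rot: [-0.001, 1.0, -0.022, 0.001]
wrist_force: [0.6, -0.3, -2.3]
opening: 0.147
finger_force: 59.0
```

```bash
python3 v.py
```

```text
[0.4796 0.2986 0.1129] yaw -2.542502479887949 [0.4038 2.0189] [ 0.5743 -0.3222 -2.2932] 0.14680991129049817
eye in tool [-0.0034  0.185  -0.0073]
[0.0191 0.0255 0.0159]
```

drive_tool([
  [[0,0,0],[0,0,0.012],-1],
  [[0,0,0],[0,0,0.01],-1],
  [[0,0,0],[0,0,0.008],-1],
  [[0,0,0],[0,0,0],-1],
  [[0,0,0],[0,0,0],-1],
  [[0,0,0],[0,0,0],-1],
])

```text
clock: 48.38
ee_pos: [0.4787, 0.2983, 0.0818]
eef_rot: [-0.0, 1.0, -0.022, 0.0]
wrist_force: [-0.0, 0.8, -0.5]
opening: 0.145
finger_force: 59.6
```

drive_tool([
  [[0,0,0],[0,0,0.003],-1],
  [[0,0,0],[0,0,0],-1],
  [[0,0,0],[0,0,0],-1],
])

```text
clock: 48.75
ee_pos: [0.4788, 0.2985, 0.0788]
eef_rot: [-0.0, 1.0, -0.022, 0.0]
wrist_force: [-1.2, 1.3, 0.0]
opening: 0.15
finger_force: 60.5
```

drive_tool([
  [[0,0,0],[0,0,0.003],-1],
  [[0,0,0],[0,0,0],-1],
  [[0,0,0],[0,0,0],-1],
])

```text
clock: 49.12
ee_pos: [0.4785, 0.2985, 0.0758]
eef_rot: [-0.0, 1.0, -0.022, 0.0]
wrist_force: [-2.0, 1.7, 2.5]
opening: 0.144
finger_force: 61.5
```

drive_tool([
  [[0,0,0],[0,0,0],-0.5],
  [[0,0,0],[0,0,0],-0.45],
  [[0,0,0],[0,0,0],-0.45],
  [[0,0,0],[0,0,-0.01],-0.45],
  [[0,0,0],[0,0,-0.02],-0.45],
  [[0,0,0],[0,0,-0.05],0],
  [[0,0,0],[0,0,-0.05],1],
  [[0,0,0],[-0.04,0.025,-0.05],1],
  [[0,0,0],[-0.036,0.026,0],1],
  [[0,0,0],[0,0,0],1],
])

```text
clock: 50.38
ee_pos: [0.4018, 0.2517, 0.2516]
eef_rot: [0.0, 1.0, -0.022, 0.0]
wrist_force: [0.6, -0.8, -0.2]
opening: 1.0
finger_force: 0.0
```

drive_tool([
  [[0,0,0],[0,0,0],1],
  [[0,0,0],[0,0,0],1],
])

```text
clock: 50.62
ee_pos: [0.4049, 0.2531, 0.2511]
eef_rot: [-0.0, 1.0, -0.022, 0.0]
wrist_force: [0.5, 1.0, -0.2]
opening: 1.003
finger_force: 0.0
```

```bash
python3 v.py;python3 plat.py | head -3; python3 edge.py | cut -c1-60000 | sed 's/np.float64//g'|grep -o "^[-0-9.]*\|(([-0-9.]*), [0-9]*)" | tr '\n' ' '
```

```text
[0.4049 0.2531 0.2511] yaw -2.5359308143824495 [0.3772 1.9922] [ 0.4972  1.0093 -0.1797] 1.002569215474566
eye in tool [0.0691 0.1363 0.1311]
[0.0712 0.0619 0.0478]
0.082 [ 183   64   39   72 2256] ctr 0.4741 0.3033 size 0.0323 0.0622 [[0.4424999952316284, 0.288100004196167], [0.5045999884605408, 0.28619998693466187], [0.5056999921798706, 0.31850001215934753], [0.44350001215934753, 0.3203999996185303]]
0.082 [ 249   67   37   73 2385] ctr 0.4686 0.2446 size 0.0327 0.0634 [[0.4361000061035156, 0.2296999990940094], [0.49939998984336853, 0.22669999301433563], [0.5009999871253967, 0.25940001010894775], [0.4377000033855438, 0.2624000012874603]]
0.082 [ 371  247  141   28 3041] ctr 0.298 0.0643 size 0.1522 0.0312 [[0.2815000116825104, -0.011599999852478504], [0.3127000033855438, -0.012000000104308128], [0.31459999084472656, 0.14020000398159027], [0.2833000123500824, 0.1404999941587448]]
-0.055 ((-125.0), 128) ((-122.5), 132) ((-120.0), 132) ((-117.5), 130) ((-115.0), 131) ((-112.5), 129) ((-110.0), 127) ((-107.5), 126) ((-105.0), 127) ((-102.5), 127) ((-100.0), 145) ((-97.5), 155) ((-95.0)
[... 734 characters left out ...]
 ((102.5), 145) ((105.0), 138) ((107.5), 139) ((110.0), 138) ((112.5), 131) ((115.0), 137) ((117.5), 143) ((120.0), 143) ((122.5), 138) ((125.0), 136) 0.055 ((-125.0), 109) ((-122.5), 111) ((-120.0), 113) ((-117.5), 115) ((-115.0), 115) ((-112.5), 115) ((-110.0), 115) ((-107.5), 114) ((-105.0), 114) ((-102.5), 117) ((-100.0), 186) ((-97.5), 210) ((-95.0), 209) ((-92.5), 211) ((-90.0), 209) ((-87.5), 211) ((-85.0), 211) ((-82.5), 211) ((82.5), 209) ((85.0), 212) ((87.5), 208) ((90.0), 208) ((92.5), 209) ((95.0), 207) ((97.5), 207) ((100.0), 176) ((102.5), 133) ((105.0), 133) ((107.5), 134) ((110.0), 134) ((112.5), 141) ((115.0), 136) ((117.5), 135) ((120.0), 140) ((122.5), 142) ((125.0), 136)
```

C is flat at +57 mm, A at about -1 mm. B should go to -56 mm. Over to B.

drive_tool([
  [[0,0,0],[0.022,0.0517,0],1],
  [[0,0,0],[0.022,0.0517,0],1],
  [[0,0,0],[0.022,0.0517,0],1],
  [[0,0,0],[0.022,0.0517,0],1],
  [[0,0,0],[0.022,0.0517,0],1],
  [[0,0,0],[0.022,0.0517,0],1],
  [[0,0,0],[0.022,0.0517,0],1],
  [[0,0,0.159],[0.022,0.0517,0],-1],
  [[0,0,0],[0,0,0],-1],
  [[0,0,0],[0,0,0],-1],
])

```text
clock: 51.92
ee_pos: [0.5616, -0.168, 0.25]
eef_rot: [-0.001, 0.995, -0.101, -0.001]
wrist_force: [0.1, 0.5, -0.4]
opening: 0.382
finger_force: 0.0
```

```bash
python3 v.py;python3 row.py|head -6; python3 -c "
from h import *
print(go([.563,-.1681,.0085]))"
```

```text
[ 0.5616 -0.168   0.25  ] yaw -11.625016625574268 [-0.4386  1.335 ] [ 0.0888  0.4811 -0.3756] 0.38162830663754593
eye in tool [-0.1483 -0.2572  0.1305]
[ 0.0084 -0.0257  0.0231]
[ 418    0   94   62 1996] ctr 0.6487 -0.398 size 0.1012 0.0555
[[0.6093999743461609, -0.44029998779296875], [0.6632000207901001, -0.453900009393692], [0.6880000233650208, -0.35580000281333923], [0.6341999769210815, -0.34220001101493835]]
[ 212  176   62   52 2077] ctr 0.5123 -0.135 size 0.0736 0.066
[[0.47209998965263367, -0.16369999945163727], [0.5364999771118164, -0.17820000648498535], [0.5526000261306763, -0.10639999806880951], [0.48820000886917114, -0.09189999848604202]]
[301 193  35  27 805] ctr 0.4883 -0.2236 size 0.0407 0.0339
[[0.4677000045776367, -0.24009999632835388], [0.5008000135421753, -0.24690000712871552], [0.5090000033378601, -0.2070000022649765], [0.4758000075817108, -0.20020000636577606]]
[0.0019 0.0006 0.2418]
```

drive_tool([
  [[0,0,0],[0.002,0,0.05],-1],
  [[0,0,0],[0,0,0.05],-1],
  [[0,0,0],[0,0,0.05],-1],
  [[0,0,0],[0,0,0.05],-1],
  [[0,0,0],[0,0,0.03],-1],
  [[0,0,0],[0,0,0.0125],-1],
  [[0,0,0],[0,0,0],-1],
  [[0,0,0],[0,0,0],-1],
])

```text
clock: 52.98
ee_pos: [0.5652, -0.1689, 0.0104]
eef_rot: [0.001, 0.995, -0.101, 0.002]
wrist_force: [-0.3, -0.4, -0.0]
opening: 0.002
finger_force: 0.0
```

drive_tool([
  [[0,0,0],[-0.0085,0,0],-1],
  [[0,0,0],[-0.0085,0,0],-1],
  [[0,0,0],[-0.0085,0,0],-1],
  [[0,0,0],[-0.0085,0,0],-1],
  [[0,0,0],[-0.0085,0,0],-1],
  [[0,0,0],[-0.0085,0,0],-1],
  [[0,0,0],[-0.0085,0,0],-1],
  [[0,0,0],[-0.0085,0,0],-1],
  [[0,0,0],[-0.0085,0,0],-1],
  [[0,0,0],[-0.0085,0,0],-1],
])

```text
clock: 54.22
ee_pos: [0.4798, -0.1514, 0.0085]
eef_rot: [0.0, 0.995, -0.101, 0.0]
wrist_force: [2.9, -0.8, 1.6]
opening: -0.002
finger_force: 1.0
```

drive_tool([
  [[0,0,0],[-0.005,0,0],-1],
  [[0,0,0],[0,0,0],-1],
  [[0,0,0],[0.004,0,0],-1],
  [[0,0,0],[0,0,-0.05],-1],
  [[0,0,0],[0,0,-0.06],1],
  [[0,0,0],[0,0,-0.06],1],
  [[0,0,0],[-0.03,0,-0.04],1],
  [[0,0,0],[0,0,0],1],
  [[0,0,0],[0,0,0],1],
])

```text
clock: 55.35
ee_pos: [0.4496, -0.1449, 0.2175]
eef_rot: [-0.0, 0.995, -0.101, -0.001]
wrist_force: [-0.8, -0.4, -0.8]
opening: 0.999
finger_force: 0.0
```

```bash
python3 v.py;python3 row.py
```

```text
[ 0.4496 -0.1449  0.2175] yaw -11.644566916032115 [-0.4954  1.2786] [-0.7996 -0.4442 -0.835 ] 0.9990644673302458
eye in tool [-0.0341 -0.2573  0.0977]
[-0.0147 -0.0058  0.0376]
[ 308   97   42   33 1036] ctr 0.4875 -0.223 size 0.0408 0.0317
[[0.46790000796318054, -0.23980000615119934], [0.49889999628067017, -0.24619999527931213], [0.507099986076355, -0.2062000036239624], [0.47600001096725464, -0.19990000128746033]]
[ 203   98   40   34 1214] ctr 0.5076 -0.1173 size 0.0398 0.0322
[[0.487199991941452, -0.13279999792575836], [0.5184999704360962, -0.1404000073671341], [0.527899980545044, -0.10170000046491623], [0.4966000020503998, -0.0940999984741211]]
[ 243  148   32   59 1602] ctr 0.4348 -0.1397 size 0.033 0.065
[[0.39980000257492065, -0.14980000257492065], [0.46369999647140503, -0.16210000216960907], [0.4699000120162964, -0.12970000505447388], [0.4059999883174896, -0.11739999800920486]]
[ 403  259  109   42 2664] ctr 0.2597 -0.3478 size 0.0376 0.1278
[[0.24089999496936798, -0.2838999927043915], [0.24089999496936798, -0.4117000102996826], [0.2784999907016754, -0.4117000102996826], [0.2784999907016754, -0.2838999927043915]]
[ 149  286  212   59 4632] ctr 0.2599 -0.0919 size 0.2741 0.0373
[[0.2410999983549118, -0.2289000004529953], [0.2784000039100647, -0.2290000021457672], [0.27880001068115234, 0.045099999755620956], [0.24150000512599945, 0.04520000144839287]]
```

B is out: (0.435,-0.140), 9 mm clear of the row. Gripping it a little lower, as with A.

drive_tool([
  [[0,0,0],[-0.013,-0.003,0.045],1],
  [[0,0,0],[0,0,0.05],1],
  [[0,0,0],[0,0,0.05],1],
  [[0,0,0],[0,0,0.05],1],
  [[0,0,0],[0,0,0.018],1],
  [[0,0,0],[0,0,0],0.2],
  [[0,0,0],[0,0,0],-1],
  [[0,0,0],[0,0,0],-1],
  [[0,0,0],[0,0,0],-1],
  [[0,0,0],[0,0,0],-1],
])

```text
clock: 56.65
ee_pos: [0.439, -0.1403, 0.0067]
eef_rot: [0.001, 0.995, -0.101, 0.001]
wrist_force: [0.1, 0.3, 5.2]
opening: 0.356
finger_force: 59.8
```

```bash
python3 v.py
```

```text
[ 0.439  -0.1403  0.0067] yaw -11.637018603398685 [-0.4974  1.2765] [0.0999 0.3404 5.2208] 0.3562051615636928
eye in tool [-0.0226 -0.2548 -0.1136]
[0.0003 0.0378 0.0609]
```

B is held squarely (opening 0.356). Lifting and carrying it to -56 mm.

drive_tool([
  [[0,0,0],[0,0,-0.04],-1],
  [[0,0,0],[0,0,-0.055],-1],
  [[0,0,0],[0,0,-0.055],-1],
  [[0,0,-0.159],[0,0,-0.055],-1],
  [[0,0,0],[0.0034,-0.0552,0],-1],
  [[0,0,0],[0.0034,-0.0552,0],-1],
  [[0,0,0],[0.0034,-0.0552,0],-1],
  [[0,0,0],[0.0034,-0.0552,0],-1],
  [[0,0,0],[0.0034,-0.0552,0],-1],
  [[0,0,0],[0.0034,-0.0552,0],-1],
])

```text
clock: 57.9
ee_pos: [0.4721, 0.192, 0.2099]
eef_rot: [0.0, 1.0, -0.022, -0.0]
wrist_force: [0.9, 0.0, -1.5]
opening: 0.357
finger_force: 60.4
```

drive_tool([
  [[0,0,0],[0,0,0],-1],
  [[0,0,0],[0,0,0.04],-1],
  [[0,0,0],[0,0,0.04],-1],
  [[0,0,0],[0,0,0.015],-1],
  [[0,0,0],[0,0,0],-1],
  [[0,0,0],[0,0,0],-1],
  [[0,0,0],[0,0,0],-1],
])

```text
clock: 58.78
ee_pos: [0.4743, 0.1905, 0.1173]
eef_rot: [-0.0, 1.0, -0.022, 0.002]
wrist_force: [-0.4, -0.4, -1.7]
opening: 0.353
finger_force: 60.5
```

```bash
python3 v.py; python3 -c "
from h import *
print(go([.473,.190,.075]))"
```

```text
[0.4743 0.1905 0.1173] yaw -2.5439062586363788 [0.2125 1.8277] [-0.4087 -0.4035 -1.7226] 0.35294246109941063
eye in tool [-0.0029  0.0767 -0.0028]
[-0.0053 -0.0219 -0.0377]
[-0.0015  0.0006  0.0423]
```

drive_tool([
  [[0,0,0],[0,0,0.02],-1],
  [[0,0,0],[0,0,0.013],-1],
  [[0,0,0],[0,0,0.007],-1],
  [[0,0,0],[0,0,0],-1],
  [[0,0,0],[0,0,0],-1],
  [[0,0,0],[0,0,0],-1],
])

```text
clock: 59.52
ee_pos: [0.4733, 0.1905, 0.076]
eef_rot: [-0.0, 1.0, -0.022, 0.001]
wrist_force: [0.2, -0.6, -2.2]
opening: 0.358
finger_force: 60.5
```

drive_tool([
  [[0,0,0],[0,0,0.002],-1],
  [[0,0,0],[0,0,0.001],-1],
  [[0,0,0],[0,0,0],-1],
  [[0,0,0],[0,0,0],-1],
])

```text
clock: 60.02
ee_pos: [0.4732, 0.1904, 0.0726]
eef_rot: [-0.0, 1.0, -0.022, 0.0]
wrist_force: [0.5, -0.2, -0.8]
opening: 0.354
finger_force: 60.7
```

drive_tool([
  [[0,0,0],[0,0,0.0015],-1],
  [[0,0,0],[0,0,0],-1],
  [[0,0,0],[0,0,0],-1],
  [[0,0,0],[0,0,0],-0.15],
  [[0,0,0],[0,0,0],-0.12],
  [[0,0,0],[0,0,0],-0.12],
  [[0,0,0],[0,0,-0.01],-0.12],
  [[0,0,0],[0,0,-0.03],-0.12],
  [[0,0,0],[0,0,-0.06],0],
  [[0,0,0],[0,0,-0.06],1],
])

```text
clock: 61.28
ee_pos: [0.4724, 0.1903, 0.233]
eef_rot: [-0.0, 1.0, -0.022, -0.0]
wrist_force: [1.6, 0.2, -0.5]
opening: 0.694
finger_force: 0.0
```

drive_tool([
  [[0,0,0],[-0.036,-0.03,-0.02],1],
  [[0,0,0],[-0.036,-0.025,0],1],
  [[0,0,0],[0,0,0],1],
  [[0,0,0],[0,0,0],1],
  [[0,0,0],[0,0,0],1],
])

```text
clock: 61.9
ee_pos: [0.4039, 0.2479, 0.2509]
eef_rot: [0.0, 1.0, -0.023, -0.0]
wrist_force: [0.5, -1.1, 1.0]
opening: 1.0
finger_force: 0.0
```

```bash
python3 v.py;python3 plat.py | head -3; python3 edge.py | sed 's/np.float64//g'|grep -o "^[-0-9.]*\|(([-0-9.]*), [0-9]*)" | tr '\n' ' '
```

```text
[0.4039 0.2479 0.2509] yaw -2.5944142892413184 [0.3677 1.9839] [ 0.5455 -1.1424  1.0376] 0.9996022884240657
eye in tool [0.0701 0.1308 0.1309]
[ 0.0064 -0.0257 -0.0043]
0.082 [ 177   63   41   73 2370] ctr 0.4737 0.3017 size 0.0334 0.0629 [[0.4415999948978424, 0.28619998693466187], [0.5044999718666077, 0.2838999927043915], [0.5058000087738037, 0.3172999918460846], [0.44290000200271606, 0.319599986076355]]
0.082 [ 302   63   39   74 2362] ctr 0.4683 0.1908 size 0.0331 0.0638 [[0.4357999861240387, 0.17550000548362732], [0.49959999322891235, 0.17309999465942383], [0.5008999705314636, 0.2061000019311905], [0.43709999322891235, 0.2084999978542328]]
0.082 [ 244   66   37   73 2385] ctr 0.4685 0.2435 size 0.0329 0.0632 [[0.43630000948905945, 0.22840000689029694], [0.49939998984336853, 0.225600004196167], [0.5008000135421753, 0.25850000977516174], [0.4377000033855438, 0.2612999975681305]]
-0.055 ((-125.0), 130) ((-122.5), 129) ((-120.0), 129) ((-117.5), 129) ((-115.0), 132) ((-112.5), 128) ((-110.0), 127) ((-107.5), 126) ((-105.0), 127) ((-102.5), 128) ((-100.0), 127) ((-97.5), 146) ((-95.0)
[... 733 characters left out ...]
 ((102.5), 155) ((105.0), 140) ((107.5), 141) ((110.0), 135) ((112.5), 131) ((115.0), 137) ((117.5), 146) ((120.0), 144) ((122.5), 141) ((125.0), 138) 0.055 ((-125.0), 110) ((-122.5), 115) ((-120.0), 112) ((-117.5), 117) ((-115.0), 119) ((-112.5), 117) ((-110.0), 114) ((-107.5), 115) ((-105.0), 114) ((-102.5), 117) ((-100.0), 117) ((-97.5), 200) ((-95.0), 212) ((-92.5), 209) ((-90.0), 212) ((-87.5), 213) ((-85.0), 211) ((-82.5), 211) ((82.5), 210) ((85.0), 211) ((87.5), 209) ((90.0), 209) ((92.5), 210) ((95.0), 211) ((97.5), 208) ((100.0), 203) ((102.5), 139) ((105.0), 129) ((107.5), 132) ((110.0), 137) ((112.5), 140) ((115.0), 136) ((117.5), 135) ((120.0), 140) ((122.5), 135) ((125.0), 141)
```

Measured from the platter's middle, the cylinders lie flat at +56, -55 and -2 mm, which sums to about 0. I'll clear the arm and check the tilt against the first picture, when the platter was locked and level.

drive_tool([
  [[0,0,0],[0.01,0.06,-0.02],1],
  [[0,0,0],[0.01,0.06,-0.02],1],
  [[0,0,0],[0.01,0.06,-0.02],1],
  [[0,0,0],[0.01,0.06,-0.02],1],
  [[0,0,0],[0.01,0.06,-0.02],1],
  [[0,0,0],[0.01,0.06,0],1],
  [[0,0,0],[0.01,0.06,0],1],
  [[0,0,0],[0,0.06,0],1],
  [[0,0,0],[0,0,0],1],
  [[0,0,0],[0,0,0],1],
])

```text
clock: 63.2
ee_pos: [0.4509, -0.2273, 0.3481]
eef_rot: [-0.001, 1.0, -0.023, -0.0]
wrist_force: [0.2, 0.6, 1.0]
opening: 1.002
finger_force: 0.0
```

```bash
cat > tilt.py <<'E'
from h import *
import glob
np.set_printoptions(precision=2,suppress=True)
for n,f,(ex,s) in(('scene','s0',(-.067,-1)),('scene','s0',(.067,1)),('side','d0',(.067,1))):
    c=bot.camera_info(n)
    big=cv2.imread(f'pics/{f}.png',0).astype(np.float32)
    new=np.mean([cv2.cvtColor(bot.camera(n),cv2.COLOR_RGB2GRAY).astype(np.float32) for _ in range(3)],0)
    new=cv2.resize(new,None,fx=1.5,fy=1.5)
    O=np.array([.472,.245]);xs=np.array([.999,-.0436]);ys=np.array([.0436,.999])
    res=[]
    for k in np.arange(-.09,.091,.006):
        P=O+xs*ex+ys*k;q=proj(c,[*P,.064])*1.5+.25;qz=proj(c,[*P,.074])*1.5+.25
        dn=(qz-q)/10 # px per mm up
        t=np.arange(-10,10,.1)   # mm in z
        pts=(q[:,None]+dn[:,None]*t).astype(np.float32)
        g=[cv2.remap(i,pts[0][None],pts[1][None],cv2.INTER_LINEAR)[0] for i in(big,new)]
        g=[cv2.GaussianBlur(h[None],(0,0),6)[0] for h in g]
        d=[np.abs(np.gradient(h)) for h in g]
        pk=[t[np.argmax(h*np.exp(-(t/8)**2))] for h in d]
        res.append((k*1000,pk[0],pk[1],pk[1]-pk[0]))
    r=np.array(res);dz=r[:,3];ok=np.abs(dz-np.median(dz))<2
    print(n,ex,'n',ok.sum(),'tilt rad',np.polyfit(r[ok,0],dz[ok],1));print(dz)
E
python3 tilt.py; python3 v.py
```

```text
scene -0.067 n 30 tilt rad [ 0.01 -0.1 ]
[-2.  -1.   0.  -2.1 -0.1  0.1  0.  -0.1  1.3  0.1 -1.9  0.1 -0.1 -2.
  0.1  0.1  0.3  0.   0.   0.1 -0.1  0.1  0.2 -0.4  0.3  0.2 -0.1  0.4
  0.1 -0.1  1.8]
scene 0.067 n 31 tilt rad [ 0.   -0.08]
[-0.1  0.1 -0.7 -0.2  0.   0.  -0.8 -1.9  0.1 -0.1  0.1 -0.4  0.6 -0.2
 -0.3 -0.2  0.4 -0.1 -0.5  0.1  0.1  0.   0.   0.4  0.2 -0.2  0.   1.7
  0.  -0.5  0. ]
side 0.067 n 24 tilt rad [-0.   -0.16]
[  0.2   0.2   0.   -0.3  -2.4   0.   -0.1  -0.2   0.   -0.2  -0.2   0.
  -0.1  -0.2  -2.5  -0.1   0.1   0.1   2.2   2.1   7.8  -0.1  -0.4  -3.1
 -13.3   0.1   0.3   0.   -0.1  -0.5  -2. ]
[ 0.4513 -0.2263  0.3487] yaw -2.4636605508557285 [-0.6363  0.9775] [-0.1419  0.0731 -0.6298] 1.0041407972616014
eye in tool [ 0.002  -0.3407  0.2287]
[-0.0245  0.0048 -0.0115]
```

The edge shifts are about 0.1 mm over 180 mm, so the platter is level. One last check of the screwdriver and row, then I hand in.

```bash
python3 - <<'E'
from h import *
np.set_printoptions(precision=3,suppress=True)
c=bot.camera_info('side');hsv=cv2.cvtColor(bot.camera('side'),cv2.COLOR_RGB2HSV)
m=cv2.inRange(hsv,(100,140,60),(130,255,255));n,l,st,ce=cv2.connectedComponentsWithStats(m)
for i in range(1,n):
    if st[i,4]>40: print(st[i],onz(c,*ce[i],.014))
E
python3 row.py | head -8; python3 -c "
from station import bot
print(bot.finish_job(), bot.state()['clock'])"
```

```text
[349 151  16  18 129] [0.922 0.001 0.014]
[187 175  35  33 725] [ 0.356 -0.02   0.014]
[275 184  21  15 163] [ 0.618 -0.091  0.014]
[198 211  12  21  71] [ 0.337 -0.146  0.014]
[186 216  17  20  78] [ 0.299 -0.162  0.014]
[426 357  26  27 302] [ 0.744 -0.756  0.014]
[166  92  31  28 718] ctr 0.5075 -0.1181 size 0.0416 0.0328
[[0.487199991941452, -0.13519999384880066], [0.5192999839782715, -0.14190000295639038], [0.5278000235557556, -0.10109999775886536], [0.49570000171661377, -0.09440000355243683]]
[243 104  31  28 475] ctr 0.487 -0.2242 size 0.04 0.0329
[[0.4666000008583069, -0.2401999980211258], [0.49880000948905945, -0.24719999730587006], [0.5073000192642212, -0.20819999277591705], [0.47519999742507935, -0.20110000669956207]]
[ 152  243  360   34 5598] ctr 0.2559 -0.3344 size 0.0396 0.5832
[[0.23579999804496765, -0.04280000180006027], [0.2363000065088272, -0.6259999871253967], [0.2759999930858612, -0.6258999705314636], [0.2754000127315521, -0.04280000180006027]]
[   0  257  148   26 2725] ctr 0.2557 0.0909 size 0.2512 0.0396
[[0.23579999804496765, -0.034699998795986176], [0.2754000127315521, -0.034699998795986176], [0.27559998631477356, 0.21649999916553497], [0.23600000143051147, 0.21660000085830688]]
the job is handed in; nothing more can be done
the job is handed in; nothing more can be done
```

I handed the job in at about 64 s: the transit screw is turned to its stop, all three cylinders lie flat on a level platter, and both padlocks are in place. The screwdriver is on the counter, but it was last seen near (0.62, -0.09), about 10 cm from where I laid it. I handed in without checking why, so I can't confirm it still lies flat.

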